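# Load the carver's holding jig, crank its jaw to the mark and bolt it

### The arm

A 6-joint arm with a two-finger parallel gripper is mounted at the origin on the work surface. World frame = base frame: x ahead of the robot, y to its left, z up, the work surface at z = 0. Lengths are in mm, angles in rad, forces in N, time in s.
With the tool pointing down it reaches from about 375 to 925 mm from the base axis. Payload 5.7 kg.
Tool frame: the origin (TCP) lies at the very end of the fingers, on their centre line; the grasp point (between the pads) lies 19 mm behind it; z points along the fingers, y is the direction in which the jaws open and shut (so a half turn about z gives the same grasp; the last joint's range is limited). The gripper opens to 85 mm and grips with 20 to 120 N. Pads are 22 mm wide; open, the fingers measure 114 mm over their backs; the gripper's body (76 mm by 85 mm) begins 54 mm behind the grasp point. The pads swing forward as they close: fully open they stand 13 mm farther back than shut.
Start: joints at [1.19, 0.359, 1.51, -0, 1.272, -0.115], TCP at [157.603, 578.9, 231.267] pointing down, gripper open.
Joint ranges: [-2.97, 2.97], [-1.01, 2.36], [0.21, 2.38], [-0.96, 4.11], [0.2, 2.71], [-2.98, 2.98]. Speed limits (rad/s): [2.39, 2.39, 3.14, 3.14, 3.14, 3.14].

### API

Orientations are given as a unit quaternion [w, x, y, z].
In Python, from cell import get_state, get_image, close_job gives the robot as it stands.
- The arm moves only by the tool play_rows, never from a script. Its argument "motion" is a list that holds one entry, the list of rows, each a list of 5 numbers: the gripper command: -1 is shut, 1 is fully open, values between are in proportion, then the shift along the tool's x, y, z in m, then the turn about the tool's z in rad. A call has 1 to 12 rows; each row shifts and turns the commanded pose from where the row before left it, along the tool's axes as they then stand; what a row does not reach is not made up. A row lasts 1/12 s, in which the tool goes at most 41.7 mm and 7.16 degrees, less where a joint would pass 70% of its speed; a pose out of reach is approached as far as the arm can. A call with a gripper value outside its range is refused whole. The fingers move at their own pace and stop on an object; the grip force is fixed at half the most. Time passes only in rows, so rows that do not move let the fingers close. It gives the time, the measured TCP pose, the force and the opening at its end, in the units of the state.
- get_state(): the state, without advancing time (a new reading comes with each control period).
- get_image(name): name is "side" or "top" or "wrist"; returns a dict with "color" (384x512x3 uint8, red, green, blue), "vertical_fov" (degrees; the focal length in pixels is half the picture's height over the tangent of half this angle, whatever the lens; pixels are square), "cx", "cy" (the principal point, pixels), "camera_from_world" (4x4, takes a point from world to camera coordinates); the wrist camera has in their place "mount" (4x4, takes a point from camera to tool coordinates, whose origin is the TCP and whose axes are the flange's). Camera axes: x right, y up, looking along -z (the intrinsics and any distortion apply to the point x, -y, -z); pixel columns grow to the right and rows downward; lengths in mm; the calibration is good to about 2 mm. A picture is of the moment at which its call begins: read the wrist's pose just before it. There is no depth.
- close_job(): hands the job in, once; it reports no verdict.
The state is a dict: "time": time; "qpos": joint angles; "joint_vel": joint speeds; "joint_torque": joint torques, N m; "tcp_pos": TCP position; "ee_rot": TCP orientation; "wrist_force": force on the tool from outside, world axes, zero at the start; "torque": the same for the moment, N m; "gripper_width": opening from 0.0 (shut) to 1.0 (fully open).
Only numpy, scipy, OpenCV 4.12 (cv2) and the standard library are available. Lean on these libraries where they do the work, as an engineer would, in place of code of your own. Each camera call takes 0.05 s, during which the arm holds its last target. There are 200 camera calls.

### The job

First draw the holding jig's orange-knobbed bolt fully back to free the jaw, and only then crank the red handwheel. Stand all the pale round-topped wooden blocks flat side down on the floor of the jig's bay, between the fence and the jaw, and crank the jaw in until its yellow pointer is level with the red mark on the scale; then push the bolt fully home in its keeper again. Do not move the glue jar.

Things in the scene. Friction and masses are not known exactly. Their poses are not given: they have to be found in the camera images.
- jig: Green holding jig, fixed to the table, turned a little at random. Origin: table height, under the middle of the bay. Jig axes: x across the bay, y along the jaw's travel, z up. Base plate x -122 to 88 mm (to 180 mm under the bolt), y -80 to 240 mm, 10 mm thick. White scale on the -x side (x -96 to -116 mm, top 30 mm above the table), bolt on the +x side, gearbox with handwheel at the +y end (hub at x 0, y 178 mm).
- bay (a point): Middle of the bay floor, 10 mm above jig origin. The bay spans jig x -82 to +82 mm between side rails 20 mm above the table; at y -54 mm stands the fixed steel fence (28 mm above the table), opposite the sliding steel jaw (42 mm above the table), its face near y +54 mm at the start. Four blocks fit side by side at x = -60, -20, 20, 60 mm with their lengths along jig y.
- wheel (a joint): Red handwheel, 106 mm wide, lying level, rim top 66 mm above the table. Rad, growing clockwise seen from above; starts anywhere in -2 to 1.5. Clockwise drives the jaw in jig -y towards the fence, 8 mm a turn; anticlockwise draws it back. Takes about 3 N at the crank and stays where it is left. Only the wheel moves the jaw.
- wheel_hub (a point): Centre of the handwheel, on its vertical axis, 74 mm above the table.
- crank_top (a point): Top centre of the wheel's black upright crank handle: a cylinder 18 mm wide, from 68 to 114 mm above the table, 45 mm from the wheel's axis. It spins freely on its own axis, so it can be pinched from above and led round in circles without turning the hand.
- jaw (a joint): Position of the sliding jaw in m, geared to the wheel: within 3 mm of 0 at the start, growing towards the fence (jig -y), at most 0.053. The jaw's face stands at jig y = 54 mm minus this.
- pointer (a point): Tip of the yellow pointer carried by the jaw, over the white scale; it moves in jig -y as the jaw closes.
- mark (a point): Red mark clipped to the scale, at the same jig x as the pointer's tip, 29 to 53 mm ahead of it (in jig -y) at the start; it stays put. The pointer is level with it when both have the same jig y. The bay is then 58 to 76 mm long: the 50 mm blocks fit, and the jaw pushes along gently those in its way.
- bolt (a joint): Steel locking bolt (12 mm rod) sliding along jig x in its track on the +x side, at jig y -20 mm. In m: 0 fully drawn back (towards jig +x), 0.036 fully home (towards jig -x), its tip in the brass keeper across the jaw's toothed bar. Starts home. Slides with about 2 N and stays where it is left.
- bolt_knob (a point): Top centre of the bolt's orange upright knob, a cylinder 14 mm wide, its top 74 mm above the table, clear down to 40 mm above the table (brackets and rod lie below). At jig x 132 mm when home, 168 mm when drawn.
- gluejar: Small jar with a red lid, 52 mm wide and 60 mm tall; origin under its centre. Not to be moved.
- block0: Pale wooden block, flat underside and rounded top: 50 mm long (own y), 30 mm wide (own x), 31 mm tall; sides upright for 16 mm, then a half round of 15 mm radius; flat upright ends, good to grip across the 50 mm. About 45 g. Origin: centre of the flat underside, z up through the rounded top. Two to four such blocks are there, the rest absent.
- block1: Pale wooden block, flat underside and rounded top: 50 mm long (own y), 30 mm wide (own x), 31 mm tall; sides upright for 16 mm, then a half round of 15 mm radius; flat upright ends, good to grip across the 50 mm. About 45 g. Origin: centre of the flat underside, z up through the rounded top. Two to four such blocks are there, the rest absent.
- block2: Pale wooden block, flat underside and rounded top: 50 mm long (own y), 30 mm wide (own x), 31 mm tall; sides upright for 16 mm, then a half round of 15 mm radius; flat upright ends, good to grip across the 50 mm. About 45 g. Origin: centre of the flat underside, z up through the rounded top. Two to four such blocks are there, the rest absent.
- block3: Pale wooden block, flat underside and rounded top: 50 mm long (own y), 30 mm wide (own x), 31 mm tall; sides upright for 16 mm, then a half round of 15 mm radius; flat upright ends, good to grip across the 50 mm. About 45 g. Origin: centre of the flat underside, z up through the rounded top. Two to four such blocks are there, the rest absent.
Mind the look-alikes: they are no part of the job. Leave any green look-alike of the block1 alone.

How it is judged (in metres and radians):
On the way, in this order (a step that is already met when the one before it is completed fails the run):
1. the bolt is drawn fully back while the jaw still stands away from the mark (value of joint bolt below 0.006 m and y of pointer in the frame of mark above 0.015 m), for 0.2 s.
2. with the bolt still drawn, all blocks are in the bay flat side down and the pointer is at the mark (x of block0 in the frame of jig between -0.075 and 0.075 m and y of block0 in the frame of jig between -0.036 and 0.036 m and z of block0 in the frame of jig between 0.005 and 0.014 m and angle between each of block0, block1, block2, block3's own z axis and vertical below 0.12 rad and x of block1 in the frame of jig between -0.075 and 0.075 m and y of block1 in the frame of jig between -0.036 and 0.036 m and z of block1 in the frame of jig between 0.005 and 0.014 m and x of block2 in the frame of jig between -0.075 and 0.075 m and y of block2 in the frame of jig between -0.036 and 0.036 m and z of block2 in the frame of jig between 0.005 and 0.014 m and x of block3 in the frame of jig between -0.075 and 0.075 m and y of block3 in the frame of jig between -0.036 and 0.036 m and z of block3 in the frame of jig between 0.005 and 0.014 m and y of pointer in the frame of mark between -0.003 and 0.003 m and value of joint bolt below 0.012 m), for 0.2 s.
At the end, for the whole second after the job is handed in: Every block present rests flat side down on the bay floor between fence and jaw, the pointer is within 3 mm of the red mark, and the bolt is home to within 5 mm (x of block0 in the frame of jig between -0.075 and 0.075 m and y of block0 in the frame of jig between -0.036 and 0.036 m and z of block0 in the frame of jig between 0.005 and 0.014 m and angle between each of block0, block1, block2, block3's own z axis and vertical below 0.12 rad and x of block1 in the frame of jig between -0.075 and 0.075 m and y of block1 in the frame of jig between -0.036 and 0.036 m and z of block1 in the frame of jig between 0.005 and 0.014 m and x of block2 in the frame of jig between -0.075 and 0.075 m and y of block2 in the frame of jig between -0.036 and 0.036 m and z of block2 in the frame of jig between 0.005 and 0.014 m and x of block3 in the frame of jig between -0.075 and 0.075 m and y of block3 in the frame of jig between -0.036 and 0.036 m and z of block3 in the frame of jig between 0.005 and 0.014 m and y of pointer in the frame of mark between -0.003 and 0.003 m and value of joint bolt above 0.031 m and linear speed of each of block0, block1, block2, block3 below 0.02 m/s); the robot touches nothing.
It fails at once if the glue jar is moved by more than 4 cm or tipped (distance of gluejar from where it was at the start of the episode above 0.04 m or angle between gluejar's own z axis and vertical above 0.6 rad).
Of block0, block1, block2, block3 only 2 to 4 are there at a start; the rules pass over those that are not, and their reading is None.
At some moment in a run one of block0, block1, block2, block3 may be knocked a few centimetres aside while the robot is not near it.
Once in a run the grip may slacken for a moment while it holds something.
It also fails if it takes over 210 s, if anything falls off the work surface, if the arm or the gripper's body presses on something with over 40 N, if the wrist force passes 120 N, or if a joint passes its speed limit or range.

## Working session

There is one attempt and no reset: what is moved stays moved. The work goes in short steps, Python scripts to look and compute and a tool call to move; the robot and the scene stay as the last step left them, time stands still between calls to the robot, and variables do not carry over. Pictures are saved under pics/ and viewed, about 12 in all and at most 16, crops included, and the job is handed in when it is done.

Besides the shell and the picture viewer there is one more tool, called after "Emit:" as name(argument=value, ...) on one line, values as JSON. play_rows: Moves the arm, as the interface text tells. Its arguments: {"type":"object","properties":{"motion":{"type":"array"}},"required":["motion"]}

```bash
ls; mkdir -p pics
python3 - <<'E'
from cell import *
import cv2,numpy as np
s=get_state();print(s)
for n in("top","side"):
    d=get_image(n);cv2.imwrite(f"pics/{n}0.png",d["color"][:,:,::-1]);print(n,{k:np.round(v,4).tolist() if not k=="color" else 0 for k,v in d.items()})
E
```

```text
pics
{'time': 0.0, 'qpos': array([ 1.18992139e+00,  3.59492467e-01,  1.51144517e+00, -2.70229299e-05,
        1.27249587e+00, -1.15063883e-01]), 'joint_vel': array([-1.36217396e-03,  5.32349090e-05,  7.10421823e-05, -1.51882001e-03,
        1.29394005e-04,  1.17830828e-03]), 'joint_torque': array([-9.30714305e-04, -5.27635396e+01, -2.78606522e+01, -4.53234388e-04,
        1.33008431e-02, -6.73726095e-05]), 'tcp_pos': array([157.35438776, 578.28815809, 230.45620327]), 'ee_rot': array([-2.13389060e-04,  1.32510598e-01,  9.91181161e-01, -8.95439952e-04]), 'wrist_force': array([-0.33590514,  0.61319027, -1.02053517]), 'torque': array([-0.03387097,  0.00823351,  0.00938373]), 'gripper_width': 0.9982004771653419}
top {'color': 0, 'vertical_fov': 50.0516, 'cx': 253.0614, 'cy': 188.5943, 'camera_from_world': [[-0.0148, -0.9998, 0.0161, -35.0473], [0.989, -0.0122, 0.1476, -528.1136], [-0.1474, 0.0181, 0.9889, -1003.8675], [0.0, 0.0, 0.0, 1.0]]}
side {'color': 0, 'vertical_fov': 44.9974, 'cx': 257.2667, 'cy': 197.0286, 'camera_from_world': [[-0.9389, -0.3441, -0.0098, 483.5535], [0.262, -0.7327, 0.628, -209.3553], [-0.2234, 0.5871, 0.7781, -1190.1765], [0.0, 0.0, 0.0, 1.0]]}
```

View pics/top0.png

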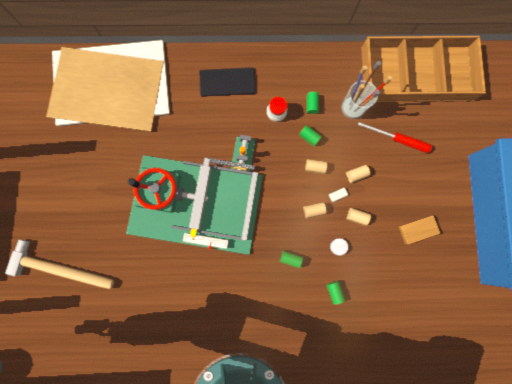

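View pics/side0.png

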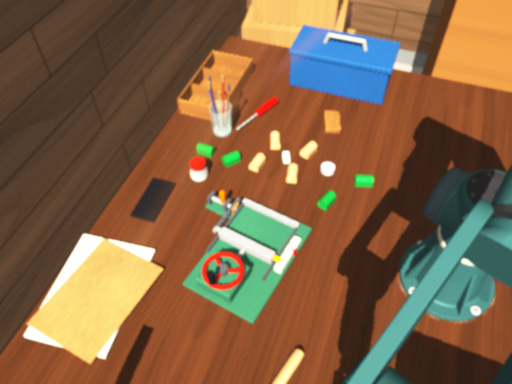

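```bash
cat > h.py <<'E'
from cell import *
import cv2,numpy as np
from scipy.spatial.transform import Rotation as R
def cam(d,st=None):
    f=d["color"].shape[0]/2/np.tan(np.radians(d["vertical_fov"])/2)
    if "mount" in d:
        q=st["ee_rot"];T=np.eye(4);T[:3,:3]=R.from_quat([q[1],q[2],q[3],q[0]]).as_matrix();T[:3,3]=st["tcp_pos"]
        M=T@np.array(d["mount"])
    else: M=np.linalg.inv(np.array(d["camera_from_world"]))
    return f,d["cx"],d["cy"],M
def ray(c,uv):
    f,cx,cy,M=c;v=np.array([(uv[0]-cx)/f,-(uv[1]-cy)/f,-1.]);return M[:3,3],M[:3,:3]@v
def plane(c,uv,z):
    o,v=ray(c,uv);return o+v*(z-o[2])/v[2]
def proj(c,p):
    f,cx,cy,M=c;q=np.linalg.inv(M)@np.append(p,1);return np.array([cx+f*q[0]/-q[2],cy-f*q[1]/-q[2]])
def tri(c1,a,c2,b):
    o,v=ray(c1,a);p,w=ray(c2,b);t=np.linalg.lstsq(np.c_[v,-w],p-o,rcond=None)[0]
    A=o+v*t[0];B=p+w*t[1];return (A+B)/2,np.linalg.norm(A-B)
def mask(img,lo,hi):
    return cv2.inRange(cv2.cvtColor(img,cv2.COLOR_RGB2HSV),np.array(lo),np.array(hi))
def blobs(m,mn=5):
    n,l,s,c=cv2.connectedComponentsWithStats(m);return [(np.round(c[i],1).tolist(),s[i].tolist()) for i in range(1,n) if s[i,4]>=mn]
C={"red":((0,170,120),(5,255,255)),"yel":((24,150,150),(34,255,255)),"ora":((8,190,170),(20,255,255)),"blk":((10,40,150),(24,150,255)),"grn":((50,60,40),(85,255,255))}
E
python3 - <<'E'
from h import *
for n in("top","side"):
    d=get_image(n);im=d["color"];print(n)
    for k in C: print(k,[b for b in blobs(mask(im,*C[k]),4) if k!="blk" or 80<b[1][4]<700])
    if n=="top":
        a=cv2.resize(im[130:255,120:270],None,fx=4,fy=4,interpolation=2);cv2.imwrite("pics/t1.png",a[:,:,::-1])
        a=im[145:235,290:385]
        b=get_image("side")["color"][125:190,245:325]
        b=cv2.resize(b,(400,360),interpolation=2);a=cv2.resize(a,(380,360),interpolation=2);cv2.imwrite("pics/b1.png",np.hstack([a,b])[:,:,::-1])
E
```

```text
top
red [([379.1, 87.9], [377, 86, 5, 4, 9]), ([368.5, 96.7], [366, 95, 6, 5, 6]), ([277.9, 105.4], [270, 97, 18, 18, 242]), ([412.6, 142.5], [393, 133, 39, 20, 360]), ([156.4, 188.6], [134, 168, 42, 41, 484]), ([143.8, 186.0], [140, 185, 8, 4, 22]), ([209.5, 247.0], [209, 246, 2, 3, 6])]
yel [([193.1, 232.2], [190, 229, 7, 8, 41])]
ora [([242.4, 150.4], [240, 147, 5, 7, 17])]
blk [([346.7, 98.4], [340, 79, 17, 40, 124]), ([364.4, 88.8], [353, 79, 24, 24, 207]), ([315.8, 166.1], [305, 159, 23, 16, 287]), ([357.4, 173.0], [345, 165, 25, 18, 278]), ([336.3, 194.8], [327, 187, 21, 16, 82]), ([313.5, 211.4], [302, 201, 25, 28, 374]), ([358.1, 216.7], [346, 208, 25, 18, 297]), ([303.9, 236.6], [294, 221, 20, 26, 137]), ([208.7, 366.8], [194, 355, 35, 29, 140])]
grn [([312.4, 102.2], [307, 92, 12, 21, 237]), ([309.9, 135.3], [300, 126, 21, 20, 231]), ([236.7, 149.0], [232, 137, 10, 26, 112]), ([249.7, 150.8], [244, 139, 11, 25, 140]), ([174.7, 171.0], [140, 156, 60, 37, 983]), ([225.8, 202.4], [200, 169, 52, 68, 2574]), ([151.4, 178.2], [141, 173, 22, 12, 155]), ([242.9, 228.6], [197, 175,
[... 4501 characters left out ...]
, [388, 346, 5, 7, 12]), ([385.5, 349.5], [384, 349, 4, 2, 4]), ([384.2, 353.2], [382, 351, 5, 5, 10]), ([375.0, 354.1], [372, 352, 6, 5, 8]), ([380.2, 358.9], [379, 356, 4, 6, 12]), ([382.9, 369.2], [376, 362, 15, 13, 45]), ([505.0, 364.8], [503, 363, 4, 4, 6]), ([510.4, 367.4], [510, 366, 2, 4, 5]), ([376.2, 369.4], [376, 368, 2, 4, 5]), ([501.4, 369.4], [500, 368, 4, 4, 5]), ([394.2, 370.8], [393, 370, 3, 3, 4]), ([375.2, 378.6], [370, 373, 11, 11, 44]), ([368.0, 376.2], [367, 376, 3, 2, 4]), ([385.4, 379.4], [381, 376, 10, 8, 27]), ([345.0, 380.0], [344, 379, 3, 3, 4]), ([353.9, 380.6], [349, 378, 12, 6, 22]), ([366.7, 381.4], [362, 379, 9, 5, 16]), ([407.5, 381.4], [406, 379, 5, 5, 8])]
```

View pics/t1.png

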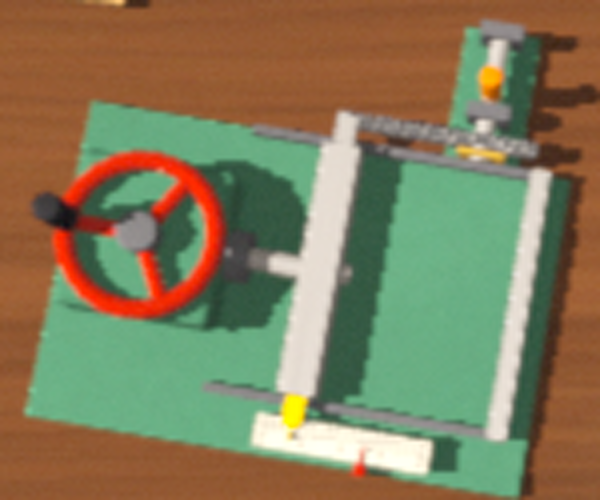

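View pics/b1.png

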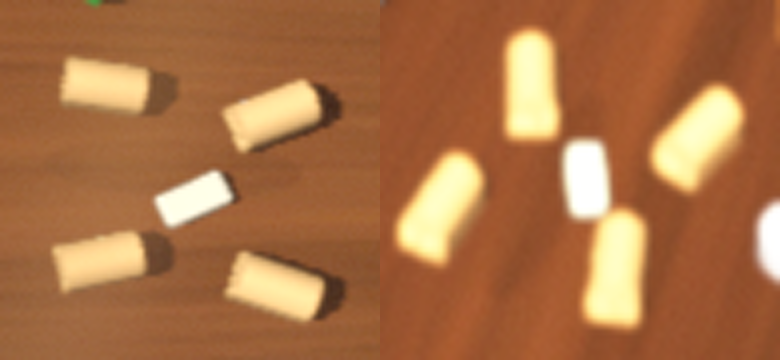

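```bash
cat >> h.py <<'E'
def fit2(P,Q):  # jig->world, rigid 2D
    P=np.array(P,float);Q=np.array(Q,float);p=P.mean(0);q=Q.mean(0);H=(P-p).T@(Q-q)
    a=np.arctan2(H[0,1]-H[1,0],H[0,0]+H[1,1]);M=np.array([[np.cos(a),-np.sin(a)],[np.sin(a),np.cos(a)]])
    return a,q-M@p,np.round(Q-(P@M.T+q-M@p),1)
def toolR(s):
    q=s["ee_rot"];return R.from_quat([q[1],q[2],q[3],q[0]]).as_matrix()
def go(target,yaw=None):
    """print tool-frame shift (mm) and turn so that tool y axis has world heading yaw (mod pi)"""
    s=get_state();M=toolR(s);d=M.T@(np.array(target)-s["tcp_pos"]);r=0
    if yaw is not None:
        h=np.arctan2(M[1,1],M[0,1]);r=(h-yaw+np.pi/2)%np.pi-np.pi/2  # tool z down: +turn lowers heading
    print("tcp",s["tcp_pos"].round(1),"shift",d.round(1),"turn",round(r,4),"q6",s["qpos"][5].round(2));return d,r
E
python3 - <<'E'
from h import *
d=get_image("top");c=cam(d);e=get_image("side");k=cam(e)
pts=[((88,240),(143,155.25),10),((-122,240),(126.25,233.75),10),((-122,-80),(250,254.25),10),((88,-80),(263,173.75),10)]
P=[p[0] for p in pts];Q=[plane(c,p[1],p[2])[:2] for p in pts];print(np.round(Q,1).tolist())
a,t,r=fit2(P,Q);print("jig",a,t,r.tolist())
M=np.array([[np.cos(a),-np.sin(a)],[np.sin(a),np.cos(a)]])
inv=lambda w:(M.T@(np.array(w)[:2]-t)).round(1)
for n,u,v in(("knob",(242.4,150.4),(222.3,194.6)),("ptr",(193.1,232.2),(276.2,257.9)),("mark",(209.5,247),(295.1,252.5))):
    w,err=tri(c,u,k,v);print(n,w.round(1),round(err,1),inv(w))
m=mask(d["color"],*C["red"]);m[:, :120]=0;m[:,185:]=0;m[:150]=0;ys,xs=np.nonzero(m)
(cx,cy),ax,an=cv2.fitEllipse(cv2.convexHull(np.c_[xs,ys].astype(np.int32)));w=plane(c,(cx,cy),62);print("wheel",(cx,cy),ax,w,inv(w))
w=plane(c,(120+46/4,130+207/4),114);print("crank",w,inv(w))
for u in((315.8,166.1),(357.4,173),(314.5,209.5),(358.1,216.7)):print(plane(c,u,22).round(1))
print(toolR(get_state()).round(3).tolist()); print({k:np.round(v,3).tolist() for k,v in get_image("wrist").items() if k!="color"})
E
```

```text
[[624.2, 245.4], [419.4, 282.9], [362.9, -32.5], [571.0, -69.4]]
jig -0.1741122062275737 [497.27231881  24.8769265 ] [[-1.3, -0.6], [0.7, 0.6], [-0.3, 0.3], [1.0, -0.3]]
knob [622.4 -16.2  65. ] 2.8 [130.3 -18.8]
ptr [421.2 109.5  35.8] 2.8 [-89.6  70.2]
mark [383.   69.6  22.7] 0.8 [-120.2   24.2]
wheel (154.65982055664062, 188.21066284179688) (40.97697830200195, 41.849124908447266) [528.20139365 201.46917942  62.        ] [-1.000e-01  1.793e+02]
crank [536.26319822 244.37776283 114.        ] [  0.4 222.9]
[ 587.5 -207.    22. ]
[ 567.9 -315.    22. ]
[ 474.  -199.4   22. ]
[ 454.  -310.8   22. ]
[[-0.965, 0.263, -0.0], [0.263, 0.965, -0.0], [0.0, -0.001, -1.0]]
{'vertical_fov': 64.867, 'cx': 255.922, 'cy': 191.926, 'mount': [[-0.001, 0.957, 0.29, 75.171], [1.0, 0.001, 0.001, -0.893], [0.001, 0.29, -0.957, -143.154], [0.0, 0.0, 0.0, 1.0]]}
```

Run:
```python
from h import *
go((540,10,250),1.397)
```

```text
tcp [157.6 578.8 231.1] shift [-518.4 -448.4  -18.7] turn -0.0919 q6 -0.12
```

Emit:
play_rows(motion=[[[0,-0.026,-0.0224,-0.001,-0.0046],[0,-0.026,-0.0224,-0.001,-0.0046],[0,-0.026,-0.0224,-0.001,-0.0046],[0,-0.026,-0.0224,-0.001,-0.0046],[0,-0.026,-0.0224,-0.001,-0.0046],[0,-0.026,-0.0224,-0.001,-0.0046],[0,-0.026,-0.0224,-0.001,-0.0046],[0,-0.026,-0.0224,-0.001,-0.0046],[0,-0.026,-0.0224,-0.001,-0.0046],[0,-0.026,-0.0224,-0.001,-0.0046]]])

```text
time: 1.23
tcp_pos: [356.2, 297.1, 241.6]
ee_rot: [0.0, 0.109, 0.994, 0.0]
wrist_force: [0.7, 0.6, 0.9]
gripper_width: 0.499
```

Emit:
play_rows(motion=[[[0,-0.026,-0.0224,-0.001,-0.0046],[0,-0.026,-0.0224,-0.001,-0.0046],[0,-0.026,-0.0224,-0.001,-0.0046],[0,-0.026,-0.0224,-0.001,-0.0046],[0,-0.026,-0.0224,-0.001,-0.0046],[0,-0.026,-0.0224,-0.001,-0.0046],[0,-0.026,-0.0224,-0.001,-0.0046],[0,-0.026,-0.0224,-0.001,-0.0046],[0,-0.026,-0.0224,-0.001,-0.0046],[0,-0.026,-0.0224,-0.001,-0.0046],[0,0,0,0,0],[0,0,0,0,0]]])

```text
time: 2.23
tcp_pos: [567.0, 26.1, 251.1]
ee_rot: [0.0, 0.088, 0.996, -0.0]
wrist_force: [-0.7, 0.1, -0.9]
gripper_width: 0.5
```

Run:
```python
from h import *
go((540,10,250),1.397)
s=get_state();d=get_image("wrist");cv2.imwrite("pics/w1.png",cv2.resize(d["color"],(768,576))[:,:,::-1])
for k in("red","yel","ora"):print(k,blobs(mask(d["color"],*C[k]),10))
np.savez("w1.npz",p=s["tcp_pos"],q=s["ee_rot"])
```

```text
tcp [567.   26.1 251.1] shift [ 23.8 -20.6   1.1] turn -0.0028 q6 -1.47
red [([411.6, 102.2], [366, 53, 100, 103, 2934]), ([434.8, 104.2], [432, 103, 7, 5, 17]), ([445.8, 106.0], [438, 104, 14, 7, 35]), ([7.7, 356.6], [0, 351, 17, 14, 62])]
yel []
ora [([230.8, 214.6], [227, 209, 9, 12, 30])]
```

View pics/w1.png

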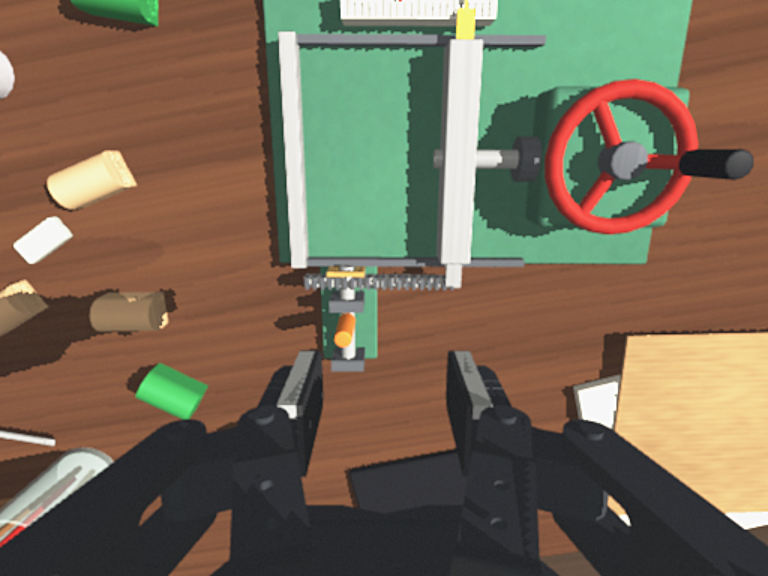

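```bash
cat >> h.py <<'E'
A=-0.1741;T=np.array([497.3,24.9])
def MJ(a=None):
    a=A if a is None else a;return np.array([[np.cos(a),-np.sin(a)],[np.sin(a),np.cos(a)]])
def j2w(x,y,z): return np.append(MJ()@np.array([x,y])+T,z)
def w2j(w): return MJ().T@(np.array(w)[:2]-T)
E
python3 - <<'E'
from h import *
s=get_state();d=get_image("wrist");c=cam(d,s)
for n,p,u in(("knobtop",(132,-20,74),(345,342)),("knobmid",(132,-20,57),(345,331)),("hub",(0,178,74),(629,160)),("fenceTL",(82,-54,28),0),("fenceBL",(-82,-54,28),0)):
    q=proj(c,j2w(*p))*1.5;print(n,q.round(1),u)
print("hub z74",w2j(plane(c,(629/1.5,160/1.5),74)),"crank z114",w2j(plane(c,(738/1.5,162/1.5),114)), "knobmid",w2j(plane(c,(345/1.5,331/1.5),57)))
t=get_image("top");k=cam(t)
m=mask(d["color"],*C["red"]);m[200:]=0;ys,xs=np.nonzero(m);e=cv2.fitEllipse(cv2.convexHull(np.c_[xs,ys].astype(np.int32)));print(e)
print("rim z62",w2j(plane(c,e[0],62)))
w,err=tri(c,(629/1.5,160/1.5),k,(154.4,188));print("hub tri",w,err,w2j(w))
w,err=tri(c,(230.3,221),k,(242.4,150.4));print("knob mid tri",w,err,w2j(w))
w,err=tri(c,(738/1.5,162/1.5),k,(131.5,181.75));print("crank tri",w,err,w2j(w))
a=cv2.resize(d["color"][195:255,190:260],None,fx=8,fy=8,interpolation=2)
cv2.imwrite("pics/k1.png",a[:,:,::-1])
go(j2w(132,-20,120),A+np.pi/2)
E
```

```text
knobtop [341.  341.9] (345, 342)
knobmid [342.9 333.4] (345, 331)
hub [626.  162.5] (629, 160)
fenceTL [303.4 264.2] 0
fenceBL [291.2  44.6] 0
hub z74 [ -1.65684362 179.80870775] crank z114 [ -1.15492101 224.09102875] knobmid [129.9676089 -18.2724103]
((360.49847412109375, 68.19902038574219), (134.63131713867188, 230.66163635253906), 124.41571807861328)
rim z62 [-39.40867642 120.11280566]
hub tri [525.58000023 197.30688651  83.6992674 ] 0.3489253871632844 [ -2.01214664 174.69929649]
knob mid tri [624.2167698  -16.21689403  52.42670209] 0.438327861235407 [132.12049129 -18.51057025]
crank tri [535.0617787  243.36261702 117.45116402] 1.2149600188371101 [ -0.65156291 221.7012459 ]
tcp [565.   28.4 251.1] shift [-66.1 -35.2 131. ] turn 0.0008 q6 -1.47
```

View pics/k1.png

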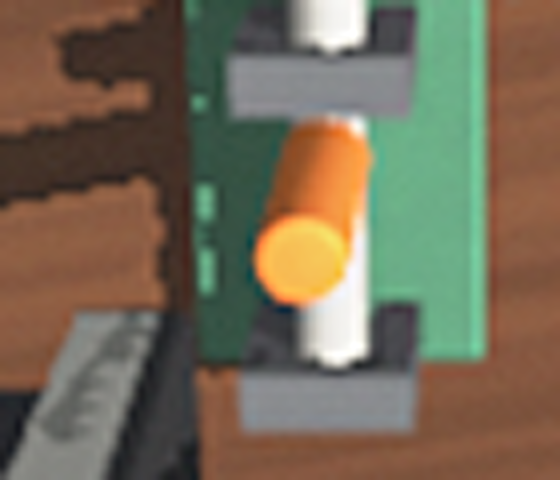

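Emit:
play_rows(motion=[[[0,-0.0165,-0.0088,0.0275,0],[0,-0.0165,-0.0088,0.0275,0],[0,-0.0165,-0.0088,0.0275,0],[0,-0.0165,-0.0088,0.0275,0],[0,0,0,0.024,0],[0,0,0,0.024,0],[0,0,0,0.024,0],[0,0,0,0.022,0],[0,0,0,0,0]]])

```text
time: 3.13
tcp_pos: [620.7, -16.7, 43.3]
ee_rot: [-0.004, 0.086, 0.996, 0.0]
wrist_force: [-0.7, 0.7, 0.2]
gripper_width: 0.499
```

Run:
```python
from h import *
go(j2w(132,-20,46),A+np.pi/2)
```

```text
tcp [620.7 -16.7  43.3] shift [-3.2 -0.5 -2.7] turn 0.0019 q6 -1.54
```

Emit:
play_rows(motion=[[[-0.8,-0.003,0,-0.001,0],[-0.8,0,0,0,0],[-0.8,0,0,0,0],[-0.8,0,0,0,0],[-0.8,0,0,0,0],[-0.8,0,0,0,0]]])

```text
time: 3.63
tcp_pos: [629.7, -17.5, 50.4]
ee_rot: [0.002, 0.087, 0.996, 0.001]
wrist_force: [1.7, 5.9, -2.4]
gripper_width: 0.14
```

Emit:
play_rows(motion=[[[-0.8,-0.008,0,0,0],[-0.8,-0.008,0,0,0],[-0.8,-0.008,0,0,0],[-0.8,-0.008,0,0,0],[-0.8,-0.006,0,0,0],[-0.8,0,0,0,0],[-0.8,0,0,0,0],[-0.8,0,0,0,0]]])

```text
time: 4.3
tcp_pos: [664.9, -23.9, 50.3]
ee_rot: [-0.0, 0.087, 0.996, 0.001]
wrist_force: [-4.1, 6.5, 4.6]
gripper_width: 0.139
```

Emit:
play_rows(motion=[[[0,0,0,0,0],[0,0,0,0,0],[0,0,0,0,0],[0,0,0,-0.04,0],[0,0,0,-0.04,0],[0,0,0,-0.04,0],[0,0.02,0,-0.04,0],[0,0.02,0,-0.03,0],[0,0.02,0,0,0],[0,0,0,0,0],[0,0,0,0,0]]])

```text
time: 5.22
tcp_pos: [607.4, -15.6, 236.5]
ee_rot: [0.001, 0.087, 0.996, -0.0]
wrist_force: [0.5, -0.2, -0.1]
gripper_width: 0.502
```

Run:
```python
from h import *
s=get_state();d=get_image("wrist");c=cam(d,s);print(s["tcp_pos"])
m=cv2.inRange(cv2.cvtColor(d["color"],cv2.COLOR_RGB2HSV),(8,150,200),(25,255,255))
for n,st in blobs(m,20):
    if st[4]<600: print(n,st,w2j(plane(c,n,74)).round(1))
for x in(164,168):print(x,proj(c,j2w(x,-20,74)).round(1))
a=d["color"];cv2.imwrite("pics/w2.png",a[:,:,::-1])
```

```text
[607.38078413 -15.64775837 236.50512754]
[258.8, 217.5] [252, 204, 13, 23, 168] [162.3 -19. ]
164 [257.9 219. ]
168 [257.9 222.4]
```

View pics/w2.png

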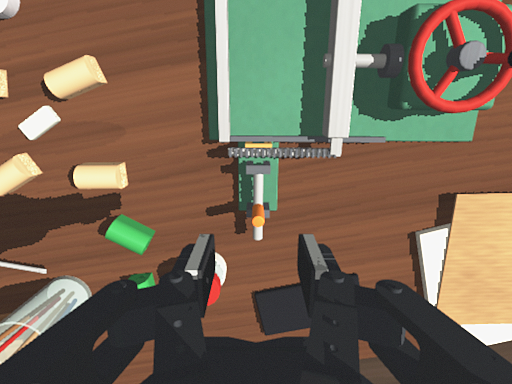

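Emit:
play_rows(motion=[[[1,0.0015,-0.036,-0.002,0],[1,0.0015,-0.036,-0.002,0],[1,0.0015,-0.036,-0.002,0],[1,0.0015,-0.036,-0.002,0],[1,0.0015,-0.036,-0.002,0],[1,0.0015,-0.036,-0.002,0],[1,0,0,0,0],[1,0,0,0,0]]])

```text
time: 5.93
tcp_pos: [561.5, -229.2, 246.2]
ee_rot: [-0.001, 0.089, 0.996, 0.0]
wrist_force: [0.6, 0.3, 1.0]
gripper_width: 0.999
```

```bash
cat >> h.py <<'E'
def findblocks(z=20,save=None):
    s=get_state();d=get_image("wrist");c=cam(d,s)
    if save: cv2.imwrite(save,d["color"][:,:,::-1])
    hsv=cv2.cvtColor(d["color"],cv2.COLOR_RGB2HSV)
    m=cv2.inRange(hsv,(12,40,95),(26,165,255));m=cv2.morphologyEx(m,cv2.MORPH_OPEN,np.ones((5,5)))
    out=[]
    for k in cv2.findContours(m,cv2.RETR_EXTERNAL,cv2.CHAIN_APPROX_NONE)[0]:
        if not 500<cv2.contourArea(k)<6000: continue
        w=np.array([plane(c,p,z)[:2] for p in k[:,0].astype(float)]).astype(np.float32)
        (cx,cy),(a,b),an=cv2.minAreaRect(w)
        h=np.radians(an+(90 if b>a else 0))
        out.append((round(cx,1),round(cy,1),round(min(a,b),1),round(max(a,b),1),round((h+np.pi/2)%np.pi-np.pi/2,3),np.round(k[:,0].mean(0)).tolist()))
    return s,c,out
E
python3 - <<'E'
from h import *
s,c,o=findblocks(save="pics/w3.png");print(s["tcp_pos"])
for b in o:print(b)
E
```

```text
[ 561.49521029 -229.15702961  246.23790815]
(839.1, -561.0, 39.8, 57.9, np.float64(1.393), [82.0, 375.0])
(787.8, -399.9, 54.2, 75.6, np.float64(-0.243), [172.0, 327.0])
(419.9, -466.0, 55.3, 98.5, np.float64(-1.272), [35.0, 80.0])
```

View pics/w3.png

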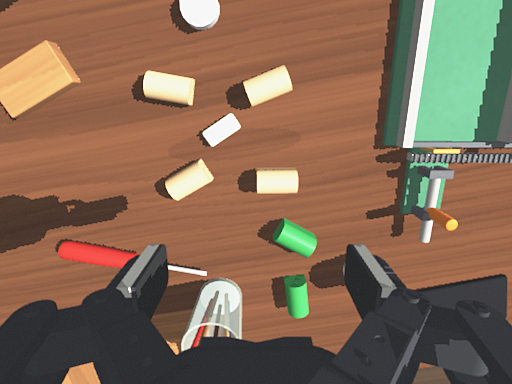

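Run:
```python
from h import *
im=cv2.imread("pics/w3.png");h=cv2.cvtColor(im,cv2.COLOR_BGR2HSV)
for u in((169,88),(190,100),(267,86),(285,75),(277,181),(295,181),(189,180),(205,175),(300,120),(160,130),(40,80)):print(u,h[u[1],u[0]])
m=cv2.inRange(h,(12,40,150),(26,150,255))
print([b for b in blobs(m,200)])
```

```text
(169, 88) [ 30  24 247]
(190, 100) [ 26  57 248]
(267, 86) [ 30  20 247]
(285, 75) [ 30  23 247]
(277, 181) [ 30  19 247]
(295, 181) [ 32  16 248]
(189, 180) [ 30  25 247]
(205, 175) [ 27  49 247]
(300, 120) [ 11 133 167]
(160, 130) [ 11 138 177]
(40, 80) [ 18 122 245]
[([34.4, 77.3], [0, 40, 81, 78, 3713]), ([263.9, 74.7], [243, 65, 45, 23, 223]), ([171.7, 92.6], [143, 70, 52, 36, 447]), ([186.8, 176.4], [165, 158, 49, 43, 359]), ([277.0, 170.2], [256, 167, 43, 20, 260]), ([81.8, 374.8], [62, 362, 39, 22, 584])]
```

```bash
sed -i 's/(12,40,95),(26,165,255)/(14,11,150),(40,170,255)/' h.py
python3 - <<'E'
from h import *
for z in(10,20):
  s,c,o=findblocks(z)
  for b in o:print(z,b)
E
```

```text
10 (589.7, -207.6, 33.5, 53.6, np.float64(1.394), [276.0, 180.0])
10 (569.5, -321.8, 30.9, 62.4, np.float64(-1.22), [187.0, 180.0])
10 (453.7, -316.7, 30.2, 59.9, np.float64(1.218), [167.0, 87.0])
10 (473.0, -200.3, 30.6, 53.9, np.float64(-1.373), [266.0, 86.0])
10 (415.5, -473.4, 50.3, 99.0, np.float64(-1.282), [33.0, 78.0])
20 (586.9, -207.9, 32.6, 52.3, np.float64(1.395), [274.0, 180.0])
20 (567.0, -319.0, 30.7, 60.7, np.float64(-1.224), [186.0, 180.0])
20 (454.6, -314.1, 29.1, 58.4, np.float64(1.226), [167.0, 87.0])
20 (473.2, -200.8, 29.9, 52.4, np.float64(-1.38), [265.0, 86.0])
20 (417.4, -466.4, 49.4, 96.4, np.float64(-1.288), [34.0, 77.0])
```

Emit:
play_rows(motion=[[[1,0.03,0,0.0,0],[1,0.03,0,0,0],[1,0,-0.03,0,0],[1,0,-0.03,0,0],[1,0,0,0,0],[1,0,0,0,0]]])

```text
time: 6.58
tcp_pos: [492.2, -275.3, 247.4]
ee_rot: [0.0, 0.087, 0.996, 0.0]
wrist_force: [0.3, 0.7, -0.1]
gripper_width: 1.001
```

Run:
```python
from h import *
for z in(10,20):
  s,c,o=findblocks(z)
  for b in o:print(z,b)
print(s["tcp_pos"])
```

```text
10 (589.7, -205.9, 38.9, 53.4, np.float64(1.444), [319.0, 223.0])
10 (571.9, -320.5, 31.4, 60.4, np.float64(-1.219), [235.0, 224.0])
10 (454.6, -315.8, 31.9, 54.4, np.float64(1.229), [220.0, 138.0])
10 (474.2, -198.5, 31.1, 54.3, np.float64(-1.375), [315.0, 137.0])
10 (417.5, -472.8, 50.1, 97.8, np.float64(-1.278), [92.0, 130.0])
20 (585.6, -207.7, 37.1, 53.6, np.float64(1.397), [318.0, 223.0])
20 (567.8, -319.0, 30.7, 58.9, np.float64(-1.224), [234.0, 224.0])
20 (453.7, -314.5, 31.1, 53.2, np.float64(1.23), [219.0, 138.0])
20 (472.8, -200.4, 30.2, 52.9, np.float64(-1.378), [314.0, 138.0])
20 (417.5, -467.4, 48.7, 95.1, np.float64(-1.276), [91.0, 130.0])
[ 492.27480455 -274.46996791  247.35860803]
```

```bash
cat >> h.py <<'E'
def go2(target,yaw):
    """turn first, then shift in the turned tool axes"""
    s=get_state();M=toolR(s);h=np.arctan2(M[1,1],M[0,1]);r=(h-yaw+np.pi/2)%np.pi-np.pi/2
    N=M@R.from_euler("z",r).as_matrix();d=N.T@(np.array(target)-s["tcp_pos"])
    print("t",round(s["time"],2),"tcp",s["tcp_pos"].round(1),"q6",s["qpos"][5].round(2),"turn",round(r,3),"shift",d.round(1))
E
python3 - <<'E'
from h import *
go2((473,-200.5,70),1.764)
E
```

```text
t 6.68 tcp [ 492.3 -274.1  247.3] q6 -2.03 turn -0.366 shift [  4.8  75.7 177.4]
```

Emit:
play_rows(motion=[[[1,0,0,0,-0.122],[1,0,0,0,-0.122],[1,0,0,0,-0.122],[1,0.0012,0.019,0.035,0],[1,0.0012,0.019,0.035,0],[1,0.0012,0.019,0.035,0],[1,0.0012,0.019,0.035,0],[1,0,0,0.035,0],[1,0,0,0,0],[1,0,0,0,0]]])

```text
time: 7.52
tcp_pos: [471.8, -199.9, 71.6]
ee_rot: [-0.002, -0.097, 0.995, 0.001]
wrist_force: [0.4, -1.0, 0.3]
gripper_width: 0.999
```

Run:
```python
from h import *
go2((473,-200.5,5),1.764)
```

```text
t 7.52 tcp [ 471.8 -199.9   71.6] q6 -2.3 turn 0.001 shift [-1.2 -1.  66.6]
```

Emit:
play_rows(motion=[[[1,-0.001,-0.001,0.022,0],[1,0,0,0.022,0],[1,0,0,0.015,0],[1,0,0,0.007,0],[-0.2,0,0,0,0],[-0.2,0,0,0,0],[-0.2,0,0,0,0],[-0.2,0,0,0,0],[-0.2,0,0,0,0]]])

```text
time: 8.27
tcp_pos: [475.2, -203.3, 8.5]
ee_rot: [0.001, -0.096, 0.995, -0.001]
wrist_force: [-0.4, 0.7, 5.7]
gripper_width: 0.57
```

Emit:
play_rows(motion=[[[-0.2,0,0,-0.03,0],[-0.2,0,0,-0.03,0],[-0.2,0,0,-0.03,0],[-0.2,0,0,-0.01,0.122],[-0.2,0,0,0,0.122],[-0.2,0,0,0,0.122],[-0.2,0,0,0,0],[-0.2,0,0,0,0]]])

```text
time: 8.93
tcp_pos: [474.1, -202.7, 107.6]
ee_rot: [0.001, 0.085, 0.996, -0.0]
wrist_force: [0.7, -1.5, 0.2]
gripper_width: 0.569
```

Run:
```python
from h import *
go2(j2w(-60,-6,60),A+np.pi/2);print(get_state()["gripper_width"])
```

```text
t 8.93 tcp [ 474.1 -202.7  107.6] q6 -1.94 turn 0.004 shift [ 76.7 222.2  47.3]
0.5686984216537952
```

Emit:
play_rows(motion=[[[-0.2,0.0096,0.0278,0,0],[-0.2,0.0096,0.0278,0,0],[-0.2,0.0096,0.0278,0,0],[-0.2,0.0096,0.0278,0,0],[-0.2,0.0096,0.0278,0,0],[-0.2,0.0096,0.0278,0.01,0],[-0.2,0.0096,0.0278,0.012,0],[-0.2,0.0096,0.0278,0.012,0],[-0.2,0,0,0.013,0],[-0.2,0,0,0,0],[-0.2,0,0,0,0],[-0.2,0,0,0,0]]])

```text
time: 9.93
tcp_pos: [437.4, 29.3, 60.1]
ee_rot: [0.0, 0.086, 0.996, -0.0]
wrist_force: [1.3, 1.0, -0.4]
gripper_width: 0.578
```

Run:
```python
from h import *
go2(j2w(-60,-6,18.5),A+np.pi/2);print(get_state()["gripper_width"])
```

```text
t 9.93 tcp [437.4  29.3  60.1] q6 -1.49 turn 0.001 shift [ 0.2  0.1 41.6]
0.5776978227113413
```

Emit:
play_rows(motion=[[[-0.2,0,0,0.015,0],[-0.2,0,0,0.013,0],[-0.2,0,0,0.008,0],[-0.2,0,0,0.005,0],[-0.2,0,0,0,0],[-0.2,0,0,0,0],[0.28,0,0,0,0],[0.28,0,0,0,0],[0.28,0,0,0,0]]])

```text
time: 10.68
tcp_pos: [436.9, 29.7, 18.8]
ee_rot: [0.0, 0.087, 0.996, -0.0]
wrist_force: [0.6, -0.1, -0.4]
gripper_width: 0.642
```

Emit:
play_rows(motion=[[[0.28,0,0,-0.02,0],[0.28,0,0,-0.03,0],[0.28,0,0,-0.03,0],[0.28,0,0,-0.03,0],[0.6,0,0,-0.03,0],[1,0,0,0,0],[1,0,0,0,0]]])

```text
time: 11.27
tcp_pos: [438.1, 29.7, 160.3]
ee_rot: [0.002, 0.087, 0.996, -0.0]
wrist_force: [0.1, 0.6, -0.7]
gripper_width: 0.998
```

Run:
```python
from h import *
s,c,o=findblocks(30,"pics/w4.png")
for b in o:print(b,w2j(b[:2]).round(1))
go2((454,-314,90),1.228)
```

```text
(433.8, 28.5, 32.8, 52.8, np.float64(1.396), [255.0, 180.0]) [-63.2  -7.5]
t 11.32 tcp [436.8  29.8 158.9] q6 -1.49 turn 0.169 shift [-131.6 -318.    69. ]
```

View pics/w4.png

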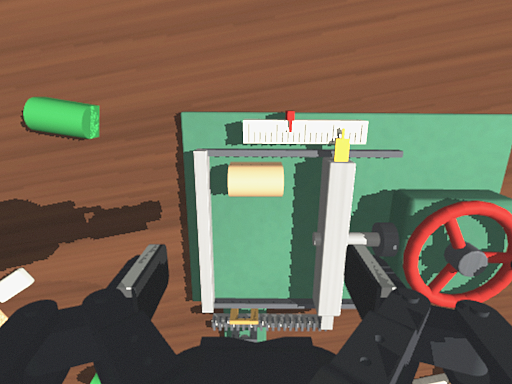

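Emit:
play_rows(motion=[[[1,0,0,0,0.085],[1,0,0,0,0.084],[1,-0.0132,-0.0318,0,0],[1,-0.0132,-0.0318,0,0],[1,-0.0132,-0.0318,0,0],[1,-0.0132,-0.0318,0,0],[1,-0.0132,-0.0318,0,0],[1,-0.0132,-0.0318,0,0],[1,-0.0132,-0.0318,0,0],[1,-0.0132,-0.0318,0,0],[1,-0.0132,-0.0318,0,0],[1,-0.0128,-0.0318,0,0]]])

```text
time: 12.32
tcp_pos: [452.3, -314.8, 156.3]
ee_rot: [-0.002, 0.171, 0.985, 0.001]
wrist_force: [0.3, 0.7, 0.6]
gripper_width: 0.998
```

Emit:
play_rows(motion=[[[1,0,0,0,0],[1,0,0,0,0]]])

```text
time: 12.48
tcp_pos: [452.7, -314.9, 156.5]
ee_rot: [-0.001, 0.172, 0.985, 0.001]
wrist_force: [0.1, 1.1, -0.5]
gripper_width: 1.003
```

Run:
```python
from h import *
s,c,o=findblocks(20)
for b in o:print(b)
go2((454,-314,5),1.228)
```

```text
(567.6, -319.0, 33.1, 59.4, np.float64(-1.208), [291.0, 282.0])
(581.3, -200.5, 35.6, 65.6, np.float64(0.509), [403.0, 262.0])
(462.6, -317.1, 13.1, 51.5, np.float64(1.224), [258.0, 192.0])
(444.6, -310.1, 13.6, 51.5, np.float64(1.224), [259.0, 173.0])
(417.3, -466.3, 48.7, 97.7, np.float64(-1.272), [99.0, 199.0])
t 12.53 tcp [ 452.4 -313.2  156.6] q6 -1.96 turn -0.002 shift [ -2.4  -0.5 151.5]
```

Emit:
play_rows(motion=[[[1,-0.002,0,0.035,0],[1,0,0,0.035,0],[1,0,0,0.035,0],[1,0,0,0.025,0],[1,0,0,0.015,0],[1,0,0,0.006,0],[-0.2,0,0,0,0],[-0.2,0,0,0,0],[-0.2,0,0,0,0],[-0.2,0,0,0,0],[-0.2,0,0,0,0],[-0.2,0,0,0,0]]])

```text
time: 13.53
tcp_pos: [456.5, -315.1, 9.1]
ee_rot: [0.001, 0.171, 0.985, -0.001]
wrist_force: [-0.5, 1.4, 7.2]
gripper_width: 0.57
```

Emit:
play_rows(motion=[[[-0.2,0,0,-0.03,0],[-0.2,0,0,-0.03,0],[-0.2,0,0,-0.03,0],[-0.2,0,0,-0.01,-0.085],[-0.2,0,0,0,-0.084],[-0.2,0,0,0,0],[-0.2,0,0,0,0]]])

```text
time: 14.12
tcp_pos: [455.5, -314.6, 108.1]
ee_rot: [0.0, 0.088, 0.996, -0.0]
wrist_force: [-0.0, -0.3, -1.3]
gripper_width: 0.57
```

Run:
```python
from h import *
go2(j2w(-20,-6,60),A+np.pi/2);print(get_state()["gripper_width"])
```

```text
t 14.12 tcp [ 455.5 -314.6  108.1] q6 -2.12 turn -0.002 shift [ 37.7 335.6  47.9]
0.5701192372677283
```

Emit:
play_rows(motion=[[[-0.2,0.0038,0.0336,0,0],[-0.2,0.0038,0.0336,0,0],[-0.2,0.0038,0.0336,0,0],[-0.2,0.0038,0.0336,0,0],[-0.2,0.0038,0.0336,0,0],[-0.2,0.0038,0.0336,0,0],[-0.2,0.0038,0.0336,0,0],[-0.2,0.0038,0.0336,0.01,0],[-0.2,0.0038,0.0336,0.012,0],[-0.2,0.0035,0.0332,0.014,0],[-0.2,0,0,0.012,0],[-0.2,0,0,0,0]]])

```text
time: 15.12
tcp_pos: [474.1, 24.4, 57.3]
ee_rot: [-0.003, 0.086, 0.996, -0.0]
wrist_force: [-0.1, -0.9, -1.0]
gripper_width: 0.57
```

Emit:
play_rows(motion=[[[-0.2,0,0,0,0],[-0.2,0,0,0,0]]])

```text
time: 15.28
tcp_pos: [476.5, 21.8, 59.7]
ee_rot: [-0.0, 0.088, 0.996, -0.0]
wrist_force: [-0.2, -0.5, -0.2]
gripper_width: 0.572
```

Run:
```python
from h import *
go2(j2w(-20,-6,19),A+np.pi/2);print(get_state()["gripper_width"])
```

```text
t 15.28 tcp [476.5  21.8  59.7] q6 -1.49 turn -0.001 shift [ 0.1  0.7 40.7]
0.5720763549196114
```

Next: place it, rise, and travel to block B (568,-318).

Emit:
play_rows(motion=[[[-0.2,0,0,0.015,0],[-0.2,0,0,0.013,0],[-0.2,0,0,0.008,0],[-0.2,0,0,0.004,0],[-0.2,0,0,0,0],[-0.2,0,0,0,0],[0.28,0,0,0,0],[0.28,0,0,0,0],[0.28,0,0,0,0]]])

```text
time: 16.03
tcp_pos: [476.8, 22.4, 20.0]
ee_rot: [0.0, 0.087, 0.996, -0.0]
wrist_force: [-0.2, 0.1, 0.6]
gripper_width: 0.642
```

Emit:
play_rows(motion=[[[0.28,0,0,-0.02,0],[0.28,0,0,-0.03,0],[0.28,0,0,-0.03,0],[0.28,0,0,-0.03,0],[0.6,0,0,-0.03,0],[1,0,0,0,0],[1,0,0,0,0],[1,0,0,0,0]]])

```text
time: 16.7
tcp_pos: [476.0, 22.6, 159.3]
ee_rot: [-0.0, 0.087, 0.996, -0.0]
wrist_force: [0.1, 0.2, -0.2]
gripper_width: 0.999
```

Run:
```python
from h import *
s,c,o=findblocks(30)
for b in o:print(b,w2j(b[:2]).round(1))
go2((568,-318.5,158),-1.222)
```

```text
(474.7, 21.2, 29.0, 52.0, np.float64(1.396), [256.0, 183.0]) [-21.6  -7.6]
(435.0, 28.7, 29.3, 52.5, np.float64(1.396), [256.0, 140.0]) [-62.  -7.]
t 16.75 tcp [475.4  22.6 158.6] q6 -1.49 turn -0.523 shift [  29.6 -352.2    0.4]
```

Emit:
play_rows(motion=[[[1,0,0,0,-0.105],[1,0,0,0,-0.105],[1,0,0,0,-0.105],[1,0,0,0,-0.104],[1,0,0,0,-0.104],[1,0.003,-0.0352,0,0],[1,0.003,-0.0352,0,0],[1,0.003,-0.0352,0,0],[1,0.003,-0.0352,0,0],[1,0.003,-0.0352,0,0]]])

```text
time: 17.58
tcp_pos: [521.5, -149.1, 157.6]
ee_rot: [-0.002, -0.174, 0.985, 0.001]
wrist_force: [0.4, 1.0, 0.0]
gripper_width: 1.0
```

Emit:
play_rows(motion=[[[1,0.003,-0.0352,0,0],[1,0.003,-0.0352,0,0],[1,0.003,-0.0352,0,0],[1,0.003,-0.0352,0,0],[1,0.0026,-0.0352,0,0],[1,0,0,0,0],[1,0,0,0,0],[1,0,0,0,0]]])

```text
time: 18.25
tcp_pos: [567.8, -317.4, 157.4]
ee_rot: [-0.001, -0.173, 0.985, 0.002]
wrist_force: [0.5, 0.4, 0.9]
gripper_width: 1.005
```

Run:
```python
from h import *
s,c,o=findblocks(20)
for b in o:print(b)
go2((568,-318.5,5),-1.222)
```

```text
(587.0, -209.7, 33.0, 63.0, np.float64(1.411), [344.0, 231.0])
(559.2, -321.9, 17.6, 50.8, np.float64(-1.224), [254.0, 173.0])
t 18.3 tcp [ 567.8 -316.9  157.9] q6 -2.54 turn 0.001 shift [ 1.000e-01 -2.100e+00  1.529e+02]
```

Emit:
play_rows(motion=[[[1,0,-0.002,0.035,0],[1,0,0,0.035,0],[1,0,0,0.035,0],[1,0,0,0.025,0],[1,0,0,0.015,0],[1,0,0,0.007,0],[-0.2,0,0,0,0],[-0.2,0,0,0,0],[-0.2,0,0,0,0],[-0.2,0,0,0,0],[-0.2,0,0,0,0],[-0.2,0,0,0,0]]])

```text
time: 19.3
tcp_pos: [571.0, -321.0, 9.5]
ee_rot: [0.001, -0.174, 0.985, -0.001]
wrist_force: [0.8, 0.3, 6.5]
gripper_width: 0.575
```

Emit:
play_rows(motion=[[[-0.2,0,0,-0.03,0],[-0.2,0,0,-0.03,0],[-0.2,0,0,-0.03,0],[-0.2,0,0,-0.01,0.105],[-0.2,0,0,0,0.105],[-0.2,0,0,0,0.105],[-0.2,0,0,0,0.104],[-0.2,0,0,0,0.104],[-0.2,0,0,0,0],[-0.2,0,0,0,0]]])

```text
time: 20.13
tcp_pos: [569.8, -320.4, 108.0]
ee_rot: [0.0, 0.085, 0.996, -0.0]
wrist_force: [0.6, -0.2, -0.4]
gripper_width: 0.569
```

Run:
```python
from h import *
go2(j2w(20,-6,60),A+np.pi/2);print(get_state()["gripper_width"])
```

```text
t 20.13 tcp [ 569.8 -320.4  108. ] q6 -2.02 turn 0.003 shift [111.2 321.5  47.8]
0.5689078991232177
```

Emit:
play_rows(motion=[[[-0.2,0.0111,0.0322,0,0],[-0.2,0.0111,0.0322,0,0],[-0.2,0.0111,0.0322,0,0],[-0.2,0.0111,0.0322,0,0],[-0.2,0.0111,0.0322,0,0],[-0.2,0.0111,0.0322,0,0],[-0.2,0.0111,0.0322,0,0],[-0.2,0.0111,0.0322,0.01,0],[-0.2,0.0111,0.0322,0.012,0],[-0.2,0.0111,0.0318,0.014,0],[-0.2,0,0,0.012,0],[-0.2,0,0,0,0]]])

```text
time: 21.13
tcp_pos: [513.9, 17.6, 58.0]
ee_rot: [-0.002, 0.084, 0.996, -0.0]
wrist_force: [0.2, -0.3, -0.2]
gripper_width: 0.57
```

Emit:
play_rows(motion=[[[-0.2,0,0,0,0],[-0.2,0,0,0,0]]])

```text
time: 21.3
tcp_pos: [517.0, 14.9, 60.2]
ee_rot: [0.001, 0.086, 0.996, -0.0]
wrist_force: [0.9, -0.1, -0.6]
gripper_width: 0.572
```

Run:
```python
from h import *
go2(j2w(20,-6,19),A+np.pi/2);print(get_state()["gripper_width"])
```

```text
t 21.3 tcp [517.   14.9  60.2] q6 -1.5 turn 0.001 shift [ 1.2  0.4 41.2]
0.5718381134991195
```

Emit:
play_rows(motion=[[[-0.2,0.001,0,0.015,0],[-0.2,0,0,0.013,0],[-0.2,0,0,0.008,0],[-0.2,0,0,0.004,0],[-0.2,0,0,0,0],[-0.2,0,0,0,0],[0.28,0,0,0,0],[0.28,0,0,0,0],[0.28,0,0,0,0]]])

```text
time: 22.05
tcp_pos: [515.4, 15.7, 19.9]
ee_rot: [0.0, 0.087, 0.996, -0.0]
wrist_force: [-0.0, 0.9, -0.9]
gripper_width: 0.642
```

Emit:
play_rows(motion=[[[0.28,0,0,-0.02,0],[0.28,0,0,-0.03,0],[0.28,0,0,-0.03,0],[0.28,0,0,-0.03,0],[0.6,0,0,-0.03,0],[1,0,0,0,0],[1,0,0,0,0],[1,0,0,0,0]]])

```text
time: 22.72
tcp_pos: [514.7, 15.9, 159.4]
ee_rot: [-0.0, 0.087, 0.996, -0.0]
wrist_force: [0.0, 0.1, -0.9]
gripper_width: 1.002
```

Run:
```python
from h import *
s,c,o=findblocks(30)
for b in o:print(b,w2j(b[:2]).round(1))
go2((587,-208,158),1.397)
```

```text
(580.9, -199.4, 36.7, 69.7, np.float64(1.402), [65.0, 281.0]) [ 121.2 -206.4]
(513.4, 14.5, 29.0, 52.0, np.float64(1.396), [255.0, 183.0]) [17.7 -7.5]
(474.9, 21.0, 28.5, 52.4, np.float64(1.396), [255.0, 141.0]) [-21.4  -7.7]
(435.5, 28.4, 27.8, 52.7, np.float64(1.396), [256.0, 94.0]) [-61.5  -7.3]
t 22.77 tcp [514.1  16.  158.7] q6 -1.5 turn 0.0 shift [-110.5 -208.     0.5]
```

Emit:
play_rows(motion=[[[1,-0.0158,-0.0297,0,0],[1,-0.0158,-0.0297,0,0],[1,-0.0158,-0.0297,0,0],[1,-0.0158,-0.0297,0,0],[1,-0.0158,-0.0297,0,0],[1,-0.0158,-0.0297,0,0],[1,-0.0158,-0.0297,0,0],[1,0,0,0,0],[1,0,0,0,0],[1,0,0,0,0]]])

```text
time: 23.6
tcp_pos: [586.6, -207.2, 157.7]
ee_rot: [-0.002, 0.087, 0.996, 0.001]
wrist_force: [0.9, 0.6, -0.5]
gripper_width: 0.998
```

Run:
```python
from h import *
s,c,o=findblocks(20)
for b in o:print(b)
go2((587,-208,5),1.397)
```

```text
(576.7, -206.9, 12.7, 50.7, np.float64(1.395), [256.0, 172.0])
(494.4, 8.5, 33.3, 55.0, np.float64(0.062), [497.0, 30.0])
t 23.65 tcp [ 586.7 -206.7  158.1] q6 -1.85 turn 0.0 shift [ -1.   -1.5 153.1]
```

Emit:
play_rows(motion=[[[1,0,-0.001,0.035,0],[1,0,0,0.035,0],[1,0,0,0.035,0],[1,0,0,0.025,0],[1,0,0,0.015,0],[1,0,0,0.007,0],[-0.2,0,0,0,0],[-0.2,0,0,0,0],[-0.2,0,0,0,0],[-0.2,0,0,0,0],[-0.2,0,0,0,0],[-0.2,0,0,0,0]]])

```text
time: 24.65
tcp_pos: [589.2, -209.4, 9.4]
ee_rot: [0.001, 0.087, 0.996, -0.001]
wrist_force: [0.7, 0.6, 7.5]
gripper_width: 0.568
```

Emit:
play_rows(motion=[[[-0.2,0,0,-0.03,0],[-0.2,0,0,-0.03,0],[-0.2,0,0,-0.03,0],[-0.2,0,0,-0.01,0],[-0.2,0,0,0,0],[-0.2,0,0,0,0]]])

```text
time: 25.15
tcp_pos: [587.9, -209.1, 107.9]
ee_rot: [0.001, 0.087, 0.996, -0.0]
wrist_force: [-0.9, 0.5, 0.3]
gripper_width: 0.571
```

Run:
```python
from h import *
go2(j2w(60,-6,60),A+np.pi/2);print(get_state()["gripper_width"])
```

```text
t 25.15 tcp [ 587.9 -209.1  107.9] q6 -1.85 turn 0.0 shift [ 69.8 208.8  47.7]
0.5713061253438547
```

Emit:
play_rows(motion=[[[-0.2,0.01,0.0298,0,0],[-0.2,0.01,0.0298,0,0],[-0.2,0.01,0.0298,0,0],[-0.2,0.01,0.0298,0,0],[-0.2,0.01,0.0298,0.01,0],[-0.2,0.01,0.0298,0.012,0],[-0.2,0.01,0.0298,0.014,0],[-0.2,0,0,0.012,0],[-0.2,0,0,0,0],[-0.2,0,0,0,0],[-0.2,0,0,0,0]]])

```text
time: 26.07
tcp_pos: [554.9, 7.9, 59.0]
ee_rot: [-0.001, 0.087, 0.996, -0.0]
wrist_force: [0.6, 0.3, 0.4]
gripper_width: 0.567
```

Run:
```python
from h import *
go2(j2w(60,-6,19),A+np.pi/2);print(get_state()["gripper_width"])
```

```text
t 26.07 tcp [554.9   7.9  59. ] q6 -1.51 turn -0.0 shift [-0.4  0.8 40. ]
0.5671833992998551
```

Emit:
play_rows(motion=[[[-0.2,0,0,0.015,0],[-0.2,0,0,0.013,0],[-0.2,0,0,0.008,0],[-0.2,0,0,0.004,0],[-0.2,0,0,0,0],[-0.2,0,0,0,0],[0.28,0,0,0,0],[0.28,0,0,0,0],[0.28,0,0,0,0]]])

```text
time: 26.82
tcp_pos: [555.3, 8.4, 19.9]
ee_rot: [0.0, 0.087, 0.996, -0.0]
wrist_force: [-0.1, 0.5, 0.5]
gripper_width: 0.64
```

Emit:
play_rows(motion=[[[0.28,0,0,-0.02,0],[0.28,0,0,-0.03,0],[0.28,0,0,-0.03,0],[0.28,0,0,-0.03,0],[0.0,0.03,0,-0.03,0],[0,0.03,0.01,0,0],[0,0.03,0.01,0,0],[0,0.03,0.01,0,0],[0,0,0,0,0],[0,0,0,0,0],[0,0,0,0,0]]])

```text
time: 27.73
tcp_pos: [443.6, 58.7, 159.5]
ee_rot: [0.001, 0.087, 0.996, -0.0]
wrist_force: [0.2, 0.8, -0.2]
gripper_width: 0.5
```

```bash
cat >> h.py <<'E'
def ptr(save=None):
    s=get_state();d=get_image("wrist");c=cam(d,s);im=d["color"]
    if save: cv2.imwrite(save,im[:,:,::-1])
    u=proj(c,j2w(-106,50,30));print("tcp",s["tcp_pos"].round(1))
    for k in("red","yel"):
        for b,st in blobs(mask(im,*C[k]),8):
            if st[4]<1500: print(k,b,st,"jig@z30",w2j(plane(c,b,30)).round(1))
    return im,c
E
python3 - <<'E'
from h import *
im,c=ptr()
print(proj(c,j2w(-106,20,30)),proj(c,j2w(-106,60,30)))
x,y=proj(c,j2w(-100,35,30)).astype(int);a=im[max(y-40,0):y+50,x-60:x+70];cv2.imwrite("pics/p1.png",cv2.resize(a,None,fx=5,fy=5,interpolation=2)[:,:,::-1]);print(x,y)
s,c,o=findblocks(30)
for b in o:print(b,w2j(b[:2]).round(1))
E
```

```text
tcp [443.6  58.7 159.5]
red [256.6, 117.5] [254, 111, 7, 21, 75] jig@z30 [-119.3   23.4]
red [456.8, 254.4] [450, 252, 15, 6, 54] jig@z30 [ 14.7 224.9]
red [455.6, 291.3] [423, 270, 62, 37, 659] jig@z30 [ 57.8 232. ]
red [413.6, 279.0] [405, 272, 19, 16, 129] jig@z30 [ 43.1 185.8]
yel [309.6, 133.9] [309, 129, 3, 11, 17] jig@z30 [-105.1   70.6]
yel [302.2, 149.5] [302, 139, 2, 22, 22] jig@z30 [-91.1  64.7]
[252.73232139 132.8362063 ] [297.68886898 132.83138377]
269 139
(554.5, 9.3, 32.9, 46.0, np.float64(1.397), [230.0, 292.0]) [59.  -5.5]
(489.2, 28.2, 64.4, 70.4, np.float64(1.54), [235.0, 232.0]) [-8.5  1.8]
(434.6, 27.5, 31.8, 52.7, np.float64(1.391), [223.0, 180.0]) [-62.2  -8.3]
```

View pics/p1.png

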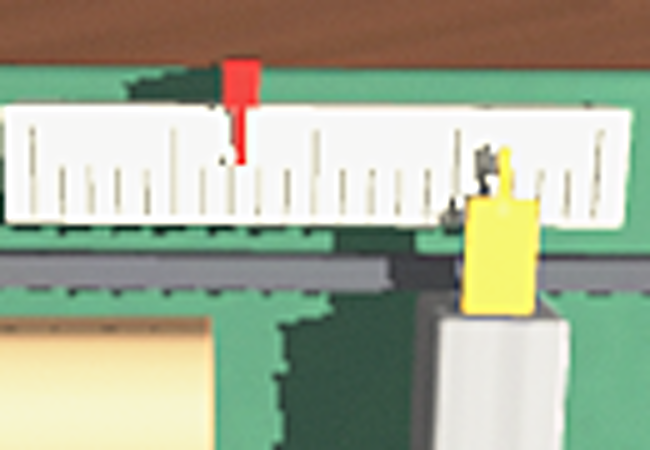

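Run:
```python
from h import *
go2(j2w(0,223,159),A+np.pi/2)
```

```text
t 27.83 tcp [444.2  58.4 159.3] q6 -1.42 turn -0.0 shift [-58.1 199.2   0.4]
```

Emit:
play_rows(motion=[[[0,-0.0097,0.0332,0,0],[0,-0.0097,0.0332,0,0],[0,-0.0097,0.0332,0,0],[0,-0.0097,0.0332,0,0],[0,-0.0097,0.0332,0,0],[0,-0.0097,0.0332,0,0],[0,0,0,0,0],[0,0,0,0,0],[0,0,0,0,0]]])

```text
time: 28.58
tcp_pos: [534.4, 244.3, 158.3]
ee_rot: [-0.001, 0.087, 0.996, -0.001]
wrist_force: [-0.3, -0.1, -0.8]
gripper_width: 0.501
```

Run:
```python
from h import *
go2(j2w(0,223,80),A+np.pi/2)
s=get_state();d=get_image("wrist");c=cam(d,s);a=d["color"];cv2.imwrite("pics/w5.png",a[:,:,::-1]);print(proj(c,j2w(0,223,114)),proj(c,j2w(0,178,74)))
```

```text
t 28.58 tcp [534.4 244.3 158.3] q6 -1.09 turn 0.0 shift [-1.5  0.6 78.3]
[258.28689388 220.37328041] [201.38532897 201.2534522 ]
```

View pics/w5.png

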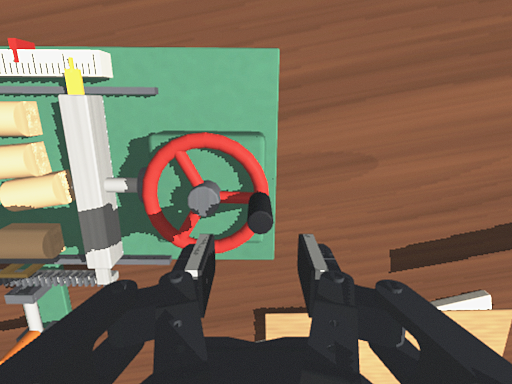

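Emit:
play_rows(motion=[[[0,-0.0015,0,0.025,0],[0,0,0,0.025,0],[0,0,0,0.018,0],[0,0,0,0.01,0],[-0.8,0,0,0,0],[-0.8,0,0,0,0],[-0.8,0,0,0,0],[-0.8,0,0,0,0],[-0.8,0,0,0,0],[-0.8,0,0,0,0],[-0.8,0,0,0,0]]])

```text
time: 29.55
tcp_pos: [536.4, 246.2, 81.2]
ee_rot: [0.001, 0.087, 0.996, 0.001]
wrist_force: [2.3, 8.7, -15.0]
gripper_width: 0.194
```

Emit:
play_rows(motion=[[[-0.8,-0.01165,-0.00153,0,0],[-0.8,-0.01085,-0.0045,0,0],[-0.8,-0.00932,-0.00715,0,0],[-0.8,-0.00715,-0.00932,0,0],[-0.8,-0.0045,-0.01085,0,0],[-0.8,-0.00153,-0.01165,0,0]]])

```text
time: 30.05
tcp_pos: [571.0, 191.6, 81.1]
ee_rot: [-0.002, 0.087, 0.996, -0.0]
wrist_force: [-8.1, 5.1, -2.7]
gripper_width: 0.19
```

Run:
```python
from h import *
s=get_state();print(w2j(s["tcp_pos"]),s["wrist_force"],s["gripper_width"])
```

```text
[ 43.65812625 176.96109021] [-8.06532172  5.0513951  -2.69834216] 0.18955881764611043
```

Emit:
play_rows(motion=[[[-0.8,0.00153,-0.01165,0,0],[-0.8,0.0045,-0.01085,0,0],[-0.8,0.00715,-0.00932,0,0],[-0.8,0.00932,-0.00715,0,0],[-0.8,0.01085,-0.0045,0,0],[-0.8,0.01165,-0.00153,0,0],[-0.8,0.01165,0.00153,0,0],[-0.8,0.01085,0.0045,0,0],[-0.8,0.00932,0.00715,0,0],[-0.8,0.00715,0.00932,0,0],[-0.8,0.0045,0.01085,0,0],[-0.8,0.00153,0.01165,0,0]]])

```text
time: 31.05
tcp_pos: [482.3, 207.4, 81.1]
ee_rot: [-0.001, 0.087, 0.996, -0.001]
wrist_force: [0.3, -3.2, -8.7]
gripper_width: 0.189
```

Emit:
play_rows(motion=[[[-0.8,-0.00153,0.01165,0,0],[-0.8,-0.0045,0.01085,0,0],[-0.8,-0.00715,0.00932,0,0],[-0.8,-0.00932,0.00715,0,0],[-0.8,-0.01085,0.0045,0,0],[-0.8,-0.01165,0.00153,0,0],[-0.8,-0.01165,-0.00153,0,0],[-0.8,-0.01085,-0.0045,0,0],[-0.8,-0.00932,-0.00715,0,0],[-0.8,-0.00715,-0.00932,0,0],[-0.8,-0.0045,-0.01085,0,0],[-0.8,-0.00153,-0.01165,0,0]]])

```text
time: 32.05
tcp_pos: [571.1, 191.6, 81.0]
ee_rot: [-0.002, 0.088, 0.996, 0.0]
wrist_force: [-11.6, 6.3, 3.2]
gripper_width: 0.198
```

Run:
```python
from h import *
s=get_state();print(w2j(s["tcp_pos"]),s["wrist_force"],s["gripper_width"])
```

```text
[ 43.77537166 177.00176924] [-11.59537774   6.26012735   3.17822254] 0.19830544600692812
```

Emit:
play_rows(motion=[[[-0.8,0.00153,-0.01165,0,0],[-0.8,0.0045,-0.01085,0,0],[-0.8,0.00715,-0.00932,0,0],[-0.8,0.00932,-0.00715,0,0],[-0.8,0.01085,-0.0045,0,0],[-0.8,0.01165,-0.00153,0,0],[-0.8,0.01165,0.00153,0,0],[-0.8,0.01085,0.0045,0,0],[-0.8,0.00932,0.00715,0,0],[-0.8,0.00715,0.00932,0,0],[-0.8,0.0045,0.01085,0,0],[-0.8,0.00153,0.01165,0,0]]])

```text
time: 33.05
tcp_pos: [482.4, 208.4, 81.1]
ee_rot: [-0.001, 0.087, 0.996, -0.001]
wrist_force: [0.1, -3.5, -5.4]
gripper_width: 0.192
```

Emit:
play_rows(motion=[[[-0.8,-0.00153,0.01165,0,0],[-0.8,-0.0045,0.01085,0,0],[-0.8,-0.00715,0.00932,0,0],[-0.8,-0.00932,0.00715,0,0],[-0.8,-0.01085,0.0045,0,0],[-0.8,-0.01165,0.00153,0,0],[-0.8,-0.01165,-0.00153,0,0],[-0.8,-0.01085,-0.0045,0,0],[-0.8,-0.00932,-0.00715,0,0],[-0.8,-0.00715,-0.00932,0,0],[-0.8,-0.0045,-0.01085,0,0],[-0.8,-0.00153,-0.01165,0,0]]])

```text
time: 34.05
tcp_pos: [571.2, 192.0, 81.0]
ee_rot: [-0.002, 0.088, 0.996, 0.001]
wrist_force: [-11.8, 6.5, 6.9]
gripper_width: 0.195
```

Emit:
play_rows(motion=[[[-0.8,0.00153,-0.01165,0,0],[-0.8,0.0045,-0.01085,0,0],[-0.8,0.00715,-0.00932,0,0],[-0.8,0.00932,-0.00715,0,0],[-0.8,0.01085,-0.0045,0,0],[-0.8,0.01165,-0.00153,0,0],[-0.8,0.01165,0.00153,0,0],[-0.8,0.01085,0.0045,0,0],[-0.8,0.00932,0.00715,0,0],[-0.8,0.00715,0.00932,0,0],[-0.8,0.0045,0.01085,0,0],[-0.8,0.00153,0.01165,0,0]]])

```text
time: 35.05
tcp_pos: [482.4, 208.5, 81.1]
ee_rot: [-0.001, 0.087, 0.996, -0.001]
wrist_force: [-0.4, -3.5, -4.2]
gripper_width: 0.189
```

Emit:
play_rows(motion=[[[-0.8,-0.00153,0.01165,0,0],[-0.8,-0.0045,0.01085,0,0],[-0.8,-0.00715,0.00932,0,0],[-0.8,-0.00932,0.00715,0,0],[-0.8,-0.01085,0.0045,0,0],[-0.8,-0.01165,0.00153,0,0],[-0.8,-0.01165,-0.00153,0,0],[-0.8,-0.01085,-0.0045,0,0],[-0.8,-0.00932,-0.00715,0,0],[-0.8,-0.00715,-0.00932,0,0],[-0.8,-0.0045,-0.01085,0,0],[-0.8,-0.00153,-0.01165,0,0]]])

```text
time: 36.05
tcp_pos: [571.2, 192.1, 81.0]
ee_rot: [-0.002, 0.088, 0.996, 0.001]
wrist_force: [-12.0, 5.9, 6.9]
gripper_width: 0.189
```

Run:
```python
from h import *
s=get_state();print(w2j(s["tcp_pos"]),s["wrist_force"],s["gripper_width"])
```

```text
[ 43.7933285 177.4891157] [-12.03158345   5.93828973   6.89453763] 0.18904068701497698
```

Emit:
play_rows(motion=[[[-0.8,0.00153,-0.01165,0,0],[-0.8,0.0045,-0.01085,0,0],[-0.8,0.00715,-0.00932,0,0],[-0.8,0.00932,-0.00715,0,0],[-0.8,0.01085,-0.0045,0,0],[-0.8,0.01165,-0.00153,0,0],[-0.8,0.01165,0.00153,0,0],[-0.8,0.01085,0.0045,0,0],[-0.8,0.00932,0.00715,0,0],[-0.8,0.00715,0.00932,0,0],[-0.8,0.0045,0.01085,0,0],[-0.8,0.00153,0.01165,0,0]]])

```text
time: 37.05
tcp_pos: [482.4, 208.6, 81.1]
ee_rot: [-0.001, 0.087, 0.996, -0.001]
wrist_force: [-0.3, -2.8, -3.2]
gripper_width: 0.189
```

Emit:
play_rows(motion=[[[-0.8,-0.00153,0.01165,0,0],[-0.8,-0.0045,0.01085,0,0],[-0.8,-0.00715,0.00932,0,0],[-0.8,-0.00932,0.00715,0,0],[-0.8,-0.01085,0.0045,0,0],[-0.8,-0.01165,0.00153,0,0],[-0.8,-0.01165,-0.00153,0,0],[-0.8,-0.01085,-0.0045,0,0],[-0.8,-0.00932,-0.00715,0,0],[-0.8,-0.00715,-0.00932,0,0],[-0.8,-0.0045,-0.01085,0,0],[-0.8,-0.00153,-0.01165,0,0]]])

```text
time: 38.05
tcp_pos: [571.2, 192.1, 80.9]
ee_rot: [-0.002, 0.088, 0.996, 0.001]
wrist_force: [-12.2, 5.8, 7.4]
gripper_width: 0.192
```

Emit:
play_rows(motion=[[[-0.8,0.00153,-0.01165,0,0],[-0.8,0.0045,-0.01085,0,0],[-0.8,0.00715,-0.00932,0,0],[-0.8,0.00932,-0.00715,0,0],[-0.8,0.01085,-0.0045,0,0],[-0.8,0.01165,-0.00153,0,0],[-0.8,0.01165,0.00153,0,0],[-0.8,0.01085,0.0045,0,0],[-0.8,0.00932,0.00715,0,0],[-0.8,0.00715,0.00932,0,0],[-0.8,0.0045,0.01085,0,0],[-0.8,0.00153,0.01165,0,0]]])

```text
time: 39.05
tcp_pos: [482.4, 208.6, 81.0]
ee_rot: [-0.001, 0.087, 0.996, -0.001]
wrist_force: [0.6, -3.1, -1.7]
gripper_width: 0.188
```

Emit:
play_rows(motion=[[[-0.8,-0.00153,0.01165,0,0],[-0.8,-0.0045,0.01085,0,0],[-0.8,-0.00715,0.00932,0,0],[-0.8,-0.00932,0.00715,0,0],[-0.8,-0.01085,0.0045,0,0],[-0.8,-0.01165,0.00153,0,0],[-0.8,-0.01165,-0.00153,0,0],[-0.8,-0.01085,-0.0045,0,0],[-0.8,-0.00932,-0.00715,0,0],[-0.8,-0.00715,-0.00932,0,0],[-0.8,-0.0045,-0.01085,0,0],[-0.8,-0.00153,-0.01165,0,0]]])

```text
time: 40.05
tcp_pos: [571.2, 192.1, 80.9]
ee_rot: [-0.002, 0.088, 0.996, 0.001]
wrist_force: [-12.0, 6.4, 7.8]
gripper_width: 0.191
```

Emit:
play_rows(motion=[[[-0.8,0,0,0,0],[-0.8,0,0,0,0],[0,0,0,0,0],[0,0,0,0,0],[0,0,0,-0.02,0],[0,0,0,-0.03,0],[0,0,0,-0.028,0],[0,0,0,0,0]]])

```text
time: 40.72
tcp_pos: [578.0, 193.2, 165.2]
ee_rot: [0.006, 0.087, 0.996, 0.002]
wrist_force: [2.3, 0.1, 0.6]
gripper_width: 0.503
```

Run:
```python
from h import *
go2([444,58.5,159.5],A+np.pi/2)
d=get_image("top");c=cam(d)
for k in("red","yel"):
  for b,st in blobs(mask(d["color"],*C[k]),4):
    if 190<b[0]<260 and b[1]>220: print(k,b,st,w2j(plane(c,b,33)))
```

```text
t 40.72 tcp [578.  193.2 165.2] q6 -1.19 turn -0.0 shift [ 108.7 -155.9    3.6]
red [209.6, 247.2] [209, 246, 2, 3, 5] [-121.03507036   22.79158109]
yel [209.7, 235.2] [207, 232, 6, 8, 40] [-91.67221091  27.72592209]
```

Emit:
play_rows(motion=[[[0,0.0182,-0.026,0,0],[0,0.0182,-0.026,0,0],[0,0.0182,-0.026,0,0],[0,0.0182,-0.026,0,0],[0,0.0182,-0.026,0,0],[0,0.0182,-0.026,0,0],[0,0,0,0,0],[0,0,0,0,0],[0,0,0,0,0]]])

```text
time: 41.52
tcp_pos: [439.0, 57.6, 159.0]
ee_rot: [0.001, 0.087, 0.996, 0.0]
wrist_force: [0.2, 0.7, -0.7]
gripper_width: 0.505
```

Run:
```python
from h import *
im,c=ptr()
x,y=proj(c,j2w(-100,23,30)).astype(int);a=im[max(y-40,0):y+30,x-50:x+50];cv2.imwrite("pics/p2.png",cv2.resize(a,None,fx=6,fy=6,interpolation=2)[:,:,::-1]);print(x,y)
```

```text
tcp [439.   57.6 159. ]
red [258.6, 123.1] [256, 116, 7, 21, 77] jig@z30 [-118.8   23.5]
yel [263.5, 142.6] [257, 134, 14, 16, 30] jig@z30 [-101.7   27.9]
258 144
```

View pics/p2.png

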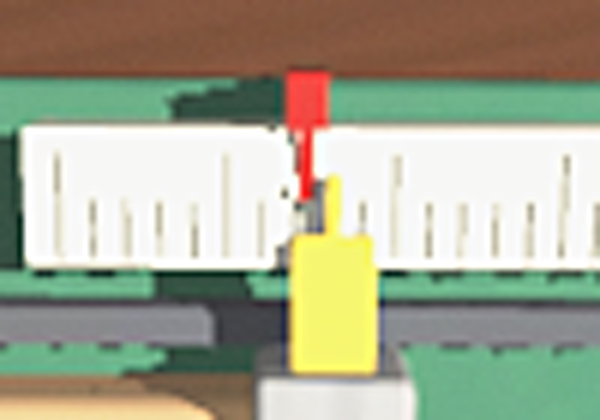

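Run:
```python
from h import *
go2(j2w(45,178,159),A+np.pi/2)
```

```text
t 41.57 tcp [439.4  57.9 159.1] q6 -1.42 turn -0.0 shift [-107.8  155.6    0.4]
```

Emit:
play_rows(motion=[[[0,-0.018,0.026,0,0],[0,-0.018,0.026,0,0],[0,-0.018,0.026,0,0],[0,-0.018,0.026,0,0],[0,-0.018,0.026,0,0],[0,-0.018,0.0256,0,0],[0,0,0,0,0],[0,0,0,0,0],[0,0,0,0,0]]])

```text
time: 42.32
tcp_pos: [570.8, 192.9, 158.3]
ee_rot: [-0.001, 0.086, 0.996, -0.0]
wrist_force: [0.2, -0.4, -0.8]
gripper_width: 0.504
```

Run:
```python
from h import *
go2(j2w(45,178,81),A+np.pi/2)
```

```text
t 42.32 tcp [570.8 192.9 158.3] q6 -1.19 turn 0.002 shift [-1.8 -0.1 77.3]
```

Emit:
play_rows(motion=[[[0,-0.001,0,0.025,0],[0,0,0,0.025,0],[0,0,0,0.018,0],[0,0,0,0.01,0],[-0.8,0,0,0,0],[-0.8,0,0,0,0],[-0.8,0,0,0,0],[-0.8,0,0,0,0],[-0.8,0,0,0,0],[-0.8,0,0,0,0],[-0.8,0,0,0,0]]])

```text
time: 43.23
tcp_pos: [571.8, 191.9, 81.4]
ee_rot: [-0.0, 0.087, 0.996, -0.0]
wrist_force: [-1.4, -2.2, -2.8]
gripper_width: 0.191
```

Emit:
play_rows(motion=[[[-0.8,0.00153,-0.01165,0,0],[-0.8,0.0045,-0.01085,0,0],[-0.8,0.00715,-0.00932,0,0],[-0.8,0.00932,-0.00715,0,0],[-0.8,0.01085,-0.0045,0,0],[-0.8,0.01165,-0.00153,0,0],[-0.8,0.01165,0.00153,0,0],[-0.8,0.01085,0.0045,0,0],[-0.8,0.00932,0.00715,0,0],[-0.8,0.00715,0.00932,0,0],[-0.8,0.0045,0.01085,0,0],[-0.8,0.00153,0.01165,0,0]]])

```text
time: 44.23
tcp_pos: [483.3, 208.1, 81.4]
ee_rot: [0.0, 0.087, 0.996, -0.0]
wrist_force: [3.6, -5.2, -5.6]
gripper_width: 0.194
```

Emit:
play_rows(motion=[[[-0.8,0,0,0,0],[-0.8,0,0,0,0],[0,0,0,0,0],[0,0,0,0,0],[0,0,0,-0.02,0],[0,0,0,-0.03,0],[0,0,0,-0.028,0],[0,0,0,0,0],[0,0,0,0,0],[0,0,0,0,0]]])

```text
time: 45.07
tcp_pos: [483.1, 207.2, 158.9]
ee_rot: [-0.0, 0.087, 0.996, -0.0]
wrist_force: [0.2, 0.1, -0.4]
gripper_width: 0.499
```

Run:
```python
from h import *
go2([442,58.5,159.5],A+np.pi/2)
```

```text
t 45.07 tcp [483.1 207.2 158.9] q6 -1.12 turn -0.0 shift [  14.7 -153.6   -0.6]
```

Emit:
play_rows(motion=[[[0,0.003,-0.0307,0,0],[0,0.003,-0.0307,0,0],[0,0.003,-0.0307,0,0],[0,0.003,-0.0307,0,0],[0,0.003,-0.0307,0,0],[0,0,0,0,0],[0,0,0,0,0],[0,0,0,0,0]]])

```text
time: 45.73
tcp_pos: [441.6, 59.2, 158.3]
ee_rot: [-0.001, 0.087, 0.996, 0.0]
wrist_force: [0.4, 0.4, -0.8]
gripper_width: 0.498
```

Run:
```python
from h import *
im,c=ptr()
x,y=proj(c,j2w(-100,23,30)).astype(int);a=cv2.resize(im[max(y-40,0):y+30,x-50:x+50],None,fx=4,fy=4,interpolation=2)
b=im[60:340,110:390];b=cv2.resize(b,(280,280));a=np.hstack([a,b]);cv2.imwrite("pics/p3.png",a[:,:,::-1])
s,c,o=findblocks(30)
for b in o:print(b,w2j(b[:2]).round(1))
go2(j2w(168,-20,150),A+np.pi/2)
```

```text
tcp [441.6  59.2 158.3]
red [256.1, 119.4] [253, 114, 8, 16, 78] jig@z30 [-120.2   23.3]
red [463.0, 212.2] [436, 204, 49, 21, 195] jig@z30 [-33.3 221.2]
red [429.0, 212.5] [421, 208, 18, 10, 43] jig@z30 [-33.  188.7]
red [404.7, 223.1] [398, 215, 17, 17, 59] jig@z30 [-22.1 167. ]
red [417.9, 216.1] [415, 214, 7, 5, 18] jig@z30 [-29.3 178.7]
red [436.6, 237.1] [431, 225, 12, 25, 183] jig@z30 [ -7.2 200.4]
red [393.8, 232.2] [392, 231, 5, 4, 8] jig@z30 [-12.5 157.7]
red [388.8, 262.5] [375, 234, 41, 48, 666] jig@z30 [ 20.8 157. ]
red [465.5, 282.5] [427, 247, 67, 63, 1084] jig@z30 [ 44.1 238.9]
red [417.1, 268.6] [414, 266, 6, 5, 14] jig@z30 [ 27.8 186.6]
yel [256.7, 134.6] [256, 131, 2, 10, 14] jig@z30 [-107.    23.8]
yel [250.0, 157.0] [250, 152, 1, 11, 11] jig@z30 [-87.   17.7]
(550.2, 6.0, 38.5, 40.0, np.float64(-0.174), [224.0, 295.0]) [55.4 -9.5]
(481.1, 12.0, 52.6, 61.7, np.float64(-0.187), [217.0, 230.0]) [-13.7 -15.5]
(432.7, 20.8, 32.7, 53.3, np.float64(1.396), [213.0, 183.0]) [-62.9 -15.2]
t 45.83 tcp [442.2  59.9 158.6] q6 -1.42 turn 0.001 shift [-228.3  -44.9    8.5]
```

View pics/p3.png

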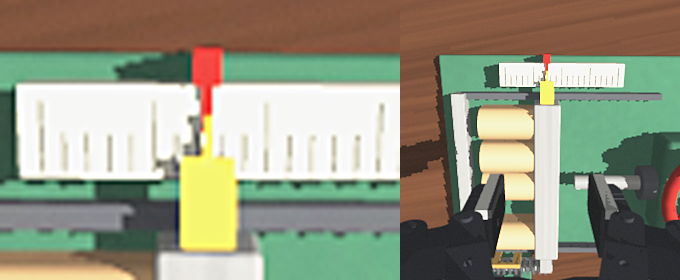

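Emit:
play_rows(motion=[[[0,-0.0326,-0.0064,0,0],[0,-0.0326,-0.0064,0,0],[0,-0.0326,-0.0064,0,0],[0,-0.0326,-0.0064,0,0],[0,-0.0326,-0.0064,0,0],[0,-0.0326,-0.0064,0,0],[0,-0.0326,-0.0064,0,0],[0,0,0,0,0],[0,0,0,0,0],[0,0,0,0,0]]])

```text
time: 46.67
tcp_pos: [658.3, -23.2, 158.1]
ee_rot: [-0.001, 0.086, 0.996, 0.0]
wrist_force: [-1.1, -0.1, -0.5]
gripper_width: 0.501
```

Run:
```python
from h import *
s,c,o=findblocks(30,"pics/w6.png")
for b in o:print(b,w2j(b[:2]).round(1))
print(proj(c,j2w(168,-20,74)));go2(j2w(168,-20,46),A+np.pi/2)
```

```text
(796.5, 198.8, 34.0, 159.6, np.float64(0.065), [502.0, 276.0]) [264.6 223.1]
(553.2, 0.6, 28.3, 52.5, np.float64(1.397), [262.0, 59.0]) [ 59.3 -14.2]
[256.60885465 201.13657504]
t 46.72 tcp [657.7 -23.1 158.3] q6 -1.54 turn 0.002 shift [ -1.9  -0.5 112.3]
```

View pics/w6.png

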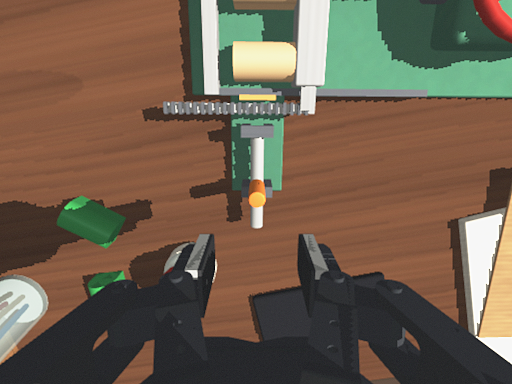

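Emit:
play_rows(motion=[[[0,-0.001,0,0.035,0],[0,0,0,0.035,0],[0,0,0,0.028,0],[0,0,0,0.014,0],[-0.8,0,0,0,0],[-0.8,0,0,0,0],[-0.8,0,0,0,0],[-0.8,0,0,0,0],[-0.8,0,0,0,0],[-0.8,0,0,0,0],[-0.8,0,0,0,0]]])

```text
time: 47.63
tcp_pos: [659.4, -23.0, 47.7]
ee_rot: [-0.0, 0.087, 0.996, 0.001]
wrist_force: [0.2, 5.6, -8.0]
gripper_width: 0.144
```

Emit:
play_rows(motion=[[[-0.8,0.008,0,0,0],[-0.8,0.008,0,0,0],[-0.8,0.008,0,0,0],[-0.8,0.007,0,0,0],[-0.8,0.006,0,0,0],[-0.8,0,0,0,0],[-0.8,0,0,0,0],[-0.8,0,0,0,0]]])

```text
time: 48.3
tcp_pos: [624.0, -16.6, 47.8]
ee_rot: [0.001, 0.087, 0.996, 0.001]
wrist_force: [1.8, 5.5, -10.5]
gripper_width: 0.141
```

Run:
```python
from h import *
s=get_state();print(w2j(s["tcp_pos"]),s["wrist_force"],s["gripper_width"])
```

```text
[131.93820815 -18.88140828] [  1.78193356   5.4541903  -10.52593351] 0.14100162286836143
```

Knob travelled 36 mm to x≈132. Release, rise, back off to a viewing place over the bay.

Emit:
play_rows(motion=[[[0,0,0,0,0],[0,0,0,0,0],[0,0,0,0,0],[0,0,0,-0.03,0],[0,0,0,-0.04,0],[0,0,0,-0.04,0],[0,0.02,0,-0.04,0],[0,0.02,0,-0.04,0],[0,0.02,0,-0.02,0],[0,0,0,0,0],[0,0,0,0,0],[0,0,0,0,0]]])

```text
time: 49.3
tcp_pos: [567.4, -8.6, 251.6]
ee_rot: [0.0, 0.087, 0.996, -0.0]
wrist_force: [0.5, -0.2, -0.6]
gripper_width: 0.501
```

Run:
```python
from h import *
s,c,o=findblocks(30,"pics/w7.png")
for b in o:print(b,w2j(b[:2]).round(1))
print(s["tcp_pos"],[proj(c,j2w(x,-20,74)).round(1) for x in(128,132)])
im=get_image("wrist")["color"];m=cv2.inRange(cv2.cvtColor(im,cv2.COLOR_RGB2HSV),(8,150,200),(25,255,255))
print(blobs(m,20))
x,y=proj(c,j2w(132,-20,74)).astype(int)
a=cv2.resize(im[:,100:420],(400,480));b=cv2.resize(im[y-30:y+30,x-25:x+25],(400,480),interpolation=2);cv2.imwrite("pics/w7b.png",np.hstack([a,b])[:,:,::-1])
```

```text
(552.8, 0.8, 29.2, 52.4, np.float64(1.396), [261.0, 152.0]) [ 58.8 -14.1]
(496.3, 11.0, 27.7, 51.3, np.float64(1.396), [262.0, 102.0]) [  1.4 -13.9]
(467.1, 16.5, 27.4, 51.1, np.float64(1.396), [262.0, 74.0]) [-28.3 -13.5]
(433.9, 22.7, 27.8, 52.7, np.float64(1.395), [263.0, 41.0]) [-62.1 -13.1]
[567.44242494  -8.58991527 251.56636401] [array([257.8, 217.9]), array([257.8, 221.1])]
[([258.8, 217.0], [252, 205, 12, 21, 149])]
```

View pics/w7b.png

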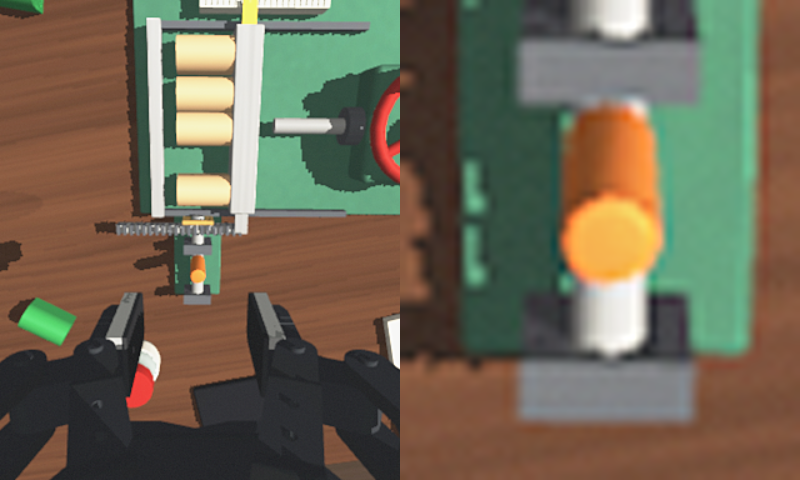

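```bash
python3 -c "
from cell import *
print(close_job())"
```

```text
the job is handed in; nothing more can be done
None
```

The job is handed in and every check I made passed; the hand-in itself reported no verdict. I drew the bolt back, set all four pale blocks in the bay, and cranked the jaw in about 5.75 turns until the pointer met the mark. I then pushed the bolt home and backed the arm clear, finishing at about 49 s of the 210 s allowed.

| Check | Reading |
|---|---|
| Pointer against mark | Level to about 0.5 mm or better, seen by the wrist camera from almost straight above, before the bolt was pushed home. Not measured again afterwards; the wheel was not touched after that. |
| Bolt | Knob at jig x of about 132 mm, home to about 1 mm. It travelled 36 mm each way. |
| Blocks | All four look flat side down on the floor, at jig x of about -62, -28, 1 and 59 mm and y of about -14 mm. All are inside the limits. |
| Glue jar | Not touched, and it stood upright in the last picture. I did not measure its position. |

- **Blocks that shifted:** two of them did not stay where I put them. One went from x of about 18 to 1 mm and its neighbour from about -21 to -28 mm, so they now stand side by side, touching. I took this to be the knock the task warned of and left them.
- **Weak point in that check:** I judged those two flat from their outlines in the overhead view only, not from two views.

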